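# Clamp the index gear to the set force

## Robot

A 7-joint arm with a two-finger parallel gripper is mounted at the origin on a cart in front of the work surface, level with it; the furniture and walls round the work are solid. World frame = base frame: x ahead of the robot, y to its left, z up, the work surface at z = 0. Lengths are in m, angles in rad, forces in N, time in s.
With the tool pointing down it reaches from about 0.4 to 0.875 m from the base axis. Payload 19.3 kg.
Tool frame: the origin (TCP) lies between the finger pads; the fingertips stand 17 mm ahead of it and the grasp point (between the pads) lies 2 mm behind it (bot.tips_ahead is the z of the fingertips in the tool frame, in m); z points along the fingers, y is the direction in which the jaws open and shut (so a half turn about z gives the same grasp; the last joint's range is limited). The gripper opens to 85 mm and grips with 20 to 120 N. Pads are 22 mm wide; open, the fingers measure 114 mm over their backs; the gripper's body (76 mm by 85 mm) begins 54 mm behind the grasp point. The pads swing forward as they close: fully open they stand 13 mm farther back than shut.
Start: joints at [1.146, 0.521, -0.036, 1.599, 0.021, 1.021, -0.113], TCP at [0.217, -0.586, 0.248] pointing down, gripper open.
Joint ranges: [-2.91, 2.91], [-0.3, 2.13], [-1.5, 1.42], [0.17, 2.43], [-1.26, 4.41], [0.16, 1.93], [-2.52, 2.52]. Speed limits (rad/s): [1.89, 1.89, 2.39, 2.39, 3.01, 3.01, 3.01].

## Interface

Orientations are given as [roll, pitch, yaw] about the fixed x, y, z axes, in that order (R = Rz(yaw) Ry(pitch) Rx(roll)).
In Python, from workcell import telemetry, cams, job, bot gives the robot as it stands.
- The arm moves only by the tool arm_command, never from a script. Its argument "deltas" is a list of rows, each a list of 7 numbers: the opening, from -1 (shut) to 1 (fully open), so that 0 is half open, then the shift along the tool's x, y, z normalised to -1 to 1, where 1 is 150 mm, then the turn, a rotation vector about the tool's x, y, z normalised to -1 to 1, where 1 is 45 degrees. In form: [[hand, tx, ty, tz, rx, ry, rz], ...]. A call has 1 to 8 rows; each row is the pose to reach, as a shift and turn from the pose commanded when the call began, along the tool's axes at that moment; what a row does not reach only later rows make up. A row lasts 1/8 s, in which the tool goes at most 62.5 mm and 10.7 degrees, less where a joint would pass 70% of its speed; a pose out of reach is approached as far as the arm can. A call with a number of a shift or a turn outside -1 to 1 is refused whole. A call with a gripper value outside its range is refused whole. The fingers move at their own pace and stop on an object; "newtons" is the grip in N (left out, the last holds). Time passes only in rows, so rows that repeat a pose let the fingers close. It gives the time, the measured TCP pose, the force and the opening at its end, in the units of the state.
- telemetry.observe(): the state, without advancing time (a new reading comes with each control period).
- cams.grab_frame(name): name is "scene" or "top"; returns the picture (384x512x3 uint8, blue, green, red); there is no depth.
- cams.get_calibration(name): a dict with "fx", "fy", "cx", "cy" (pixels), "R" (3x3) and "t" (3): a world point X has camera coordinates R X + t. Camera axes: x right, y down, z forward; pixel columns grow to the right and rows downward; lengths in m; the calibration is good to about 2 mm. A picture is of the moment at which its call begins. get_calibration takes no time and is no camera call.
- job.job_done(): hands the job in, once; it reports no verdict.
The state is a dict: "clock": time; "qpos": joint angles; "qd": joint speeds; "joint_efforts": joint torques, N m; "position": TCP position; "tool_rot": TCP orientation; "force": force on the tool from outside, world axes, zero at the start; "moment": the same for the moment, N m; "grip_width": finger opening in m.
Only numpy, scipy, OpenCV 4.12 (cv2) and the standard library are available. Lean on these libraries where they do the work, as an engineer would, in place of code of your own. Each camera call takes 0.05 s, during which the arm holds its last target.

## Task

Lay the brass index gear flat in the open bench clamp, between the vee jaw and the sliding pad, push it gently home into the vee and let go of it. Then tighten the wing knob clockwise until the gear is held in the vee and the indicator tab has popped out of the side of the housing by about 6 mm; stop there, because at 9 mm the clamp is overloaded. Leave the other things on the bench where they are.

Things in the scene. Friction and masses are not known exactly. Their poses are not given: they have to be found in the camera images.
- clamp: Bench screw clamp fixed to the table: steel bed 230 x 40 mm, top 22 mm high; grey housing 80 x 60 mm, 42 mm high (centre at x = -65 mm); before it the sliding pad, 32 mm wide, 16 mm high. Origin: centre of the bed's underside, on the table. x runs along the bed from housing to vee jaw, z is up. Its place, its direction and the length of the pad's stem differ at each start.
- vee_seat (a point): Where the centre of the gear's rim stands when it bears on both faces of the vee: on the clamp's centre line, 4.5 mm above the bed; axes as the clamp's. The 90 degree steel vee, 15 mm high and 60 mm wide, is open to the pad; its arms begin 14 mm beyond this point in x. The gear has 3 to 9 mm of play before the pad: lay it 1.5 mm short of here, then push it along +x till it stops (under 30 N).
- gear_center (a point): Brass index gear lying flat on the table: toothed rim 50 mm across and 9 mm thick, low hub on top (16 mm in all; grasp it across the rim, the hub gives no hold). The point is the centre of the rim, 4.5 mm above its underside; z is the gear's axis. About 0.06 kg. It lies in one of three places, the dish and the jar in the other two.
- wing (a point): Middle of the knob's black wing grip, 72 mm above the table, on the clamp's upright spindle (x = -65 mm, y = 0 in its frame). The wing is a bar 54 mm long, 12 mm thick, 58 to 86 mm above the table, on a thin stem; this point's x axis runs along the bar and turns with it. Pinch it across its thickness from above.
- knob (a joint): Angle of the wing knob, 0 to 6 rad, growing clockwise seen from above (tightening); 0 to 0.2 at the start. The pad advances 3 mm per rad. Turning takes 0.2 N m against friction, which also holds it where it is left, 0.29 N m once the pad bears on the gear, 0.32 N m at the set force. It takes 1.5 to 4 rad in all, so it must be let go and taken again.
- tab_end (a point): Centre of the outer end of the brass indicator tab (18 x 8 mm) in a slot in the housing's side that faces the robot, 27 mm above the table. Drawn in, it is at y = -31.5 mm in the clamp's frame. It stays in until the pad bears on the gear with 30 N, then comes out along -y by some 12 mm per rad of the knob: 4 mm (popped) at the set force of 41 N, 9 mm (overload) at 54 N. Aim at 6 mm.
- dish_center (a point): Shallow round dish, 45 mm across, 10 mm high; the point is its centre. To be left alone.
- jar_center (a point): Small jar with a screw cap, 30 mm across, 42 mm high; the point is its centre. To be left alone.
- hex_key: Black hex key, 29 x 87 x 5 mm, lying at the front edge of the table; origin: centre of its underside. To be left alone.
- tweezers: Steel tweezers, 14 x 135 x 8 mm, lying behind the clamp; origin: centre of their underside. To be left alone.

How it is judged:
By the outcome, as a careful person would: the job done as asked, in the order asked, and still so for the second after the job is handed in, with the robot touching nothing.
It also fails if it takes over 72 s, if anything falls off the work surface, if the arm or the gripper's body presses on something with over 40 N, if the wrist force passes 120 N, or if a joint passes its speed limit or range.

## Working session

There is one attempt and no reset: what is moved stays moved. The work goes in short steps, Python scripts to look and compute and a tool call to move; the robot and the scene stay as the last step left them, time stands still between calls to the robot, and variables do not carry over. Pictures are saved under pics/ and viewed, and the job is handed in when it is done.

Besides the shell and the picture viewer there is one more tool, called after "Emit:" as name(argument=value, ...), one argument or row to a line, values as JSON. arm_command: Moves the arm, as the interface text tells. Its arguments: {"type":"object","properties":{"deltas":{"type":"array","items":{"type":"array","items":{"type":"number"}}},"newtons":{"type":"number"}},"required":["deltas"]}

```bash
ls; mkdir -p pics; python3 - <<'E'
from workcell import telemetry, cams, job, bot
import cv2
s=telemetry.observe();print(s)
for n in("scene","top"):
    cv2.imwrite(f"pics/{n}0.png",cams.grab_frame(n));print(n,cams.get_calibration(n))
print([a for a in dir(bot) if a[0]!='_'],bot.tips_ahead)
E
```

```text
pics
{'clock': 0.0, 'qpos': array([ 1.14578521,  0.52199438, -0.03631897,  1.60001326,  0.0212001 ,
        1.02113071, -0.11281668]), 'qd': array([-4.21937760e-04,  4.52172238e-04,  5.39992860e-05, -1.19174532e-03,
        1.05362929e-03,  1.05599283e-03,  1.28979831e-03]), 'joint_efforts': array([-2.03723270e-03, -9.27117062e+01,  1.97877780e+00, -3.69928014e+01,
        1.77262130e-02,  8.31952697e-03,  3.34299637e-05]), 'position': array([ 0.21697847, -0.58577334,  0.24773618]), 'tool_rot': array([-3.14043539e+00,  8.89158302e-05,  3.54777342e-01]), 'force': array([-0.01160701, -0.05123699,  0.78858125]), 'moment': array([-0.02874333, -0.01827252, -0.00572324]), 'grip_width': 0.08534599460438613}
scene {'fx': 374.88937631971083, 'fy': 374.88937631971083, 'cx': 253.84175844102478, 'cy': 193.21835100649687, 'R': array([[-0.57920933, -0.81498066,  0.01797464],
       [-0.57972579,  0.39631094, -0.71193795],
       [ 0.57309211, -0.42278146, -0.70201229]]), 't': array([0.29389124, 0.37276757, 0.59771415])}
top {'fx': 358.03295717941734, 'fy': 358.03295717941734, 'cx': 252.60277691833818, 'cy': 186.26004025776237, 'R': array([[-1.31838102e-02, -9.99907433e-01, -3.36339531e-03],
       [-9.71382521e-01,  1.36053459e-02, -2.37130541e-01],
       [ 2.37154350e-01,  1.40859376e-04, -9.71471973e-01]]), 't': array([-2.31754971e-04,  5.49930691e-01,  8.65084598e-01])}
['IKError', 'tips_ahead'] 0.017
```

View pics/scene0.png

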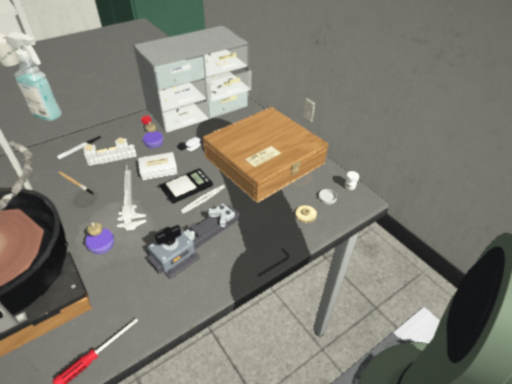

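View pics/top0.png

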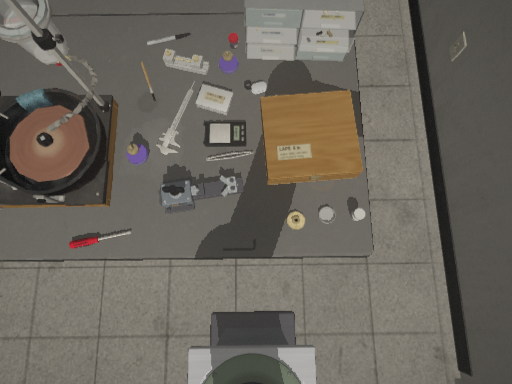

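The top view shows the gear at about (296,220), the dish at (327,214), the jar at (358,214) and the clamp at (160–242, 190). I'll zoom in on these.

```bash
python3 - <<'E'
import cv2
a=cv2.imread("pics/top0.png");b=cv2.imread("pics/scene0.png")
cv2.imwrite("pics/z1.png",cv2.resize(a[165:215,150:250],None,fx=8,fy=8,interpolation=cv2.INTER_CUBIC))
cv2.imwrite("pics/z2.png",cv2.resize(b[195:280,140:245],None,fx=7,fy=7,interpolation=cv2.INTER_CUBIC))
cv2.imwrite("pics/z3.png",cv2.resize(a[195:240,280:375],None,fx=8,fy=8,interpolation=cv2.INTER_CUBIC))
E
```

```text
(no output)
```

View pics/z1.png

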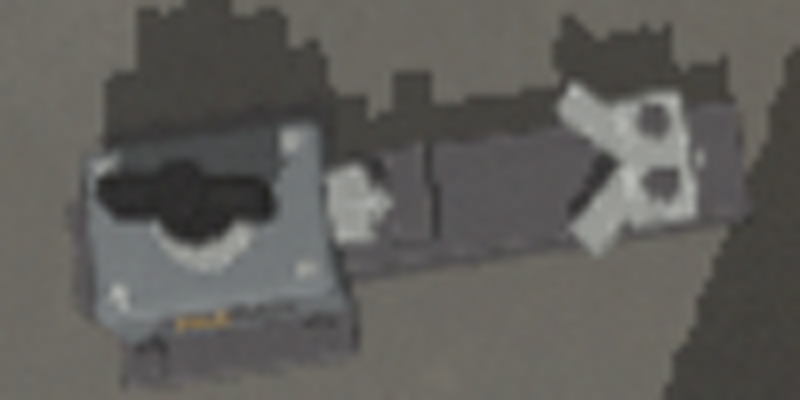

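View pics/z2.png

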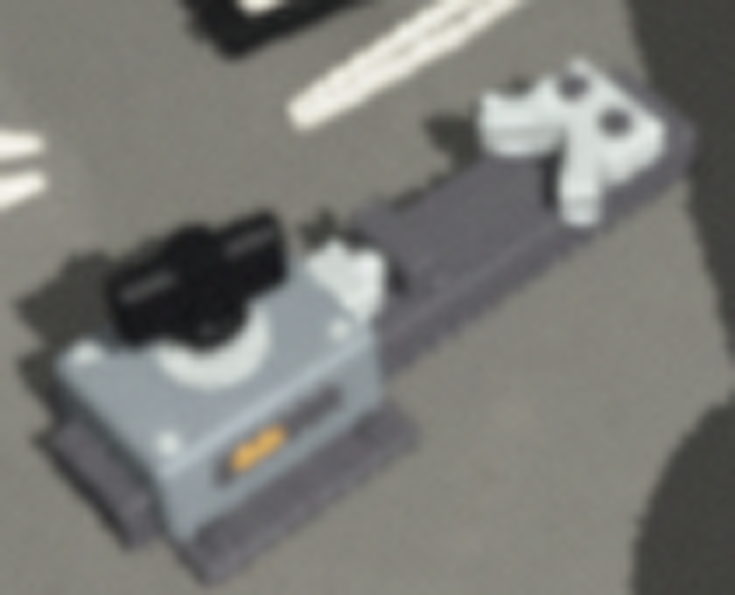

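View pics/z3.png

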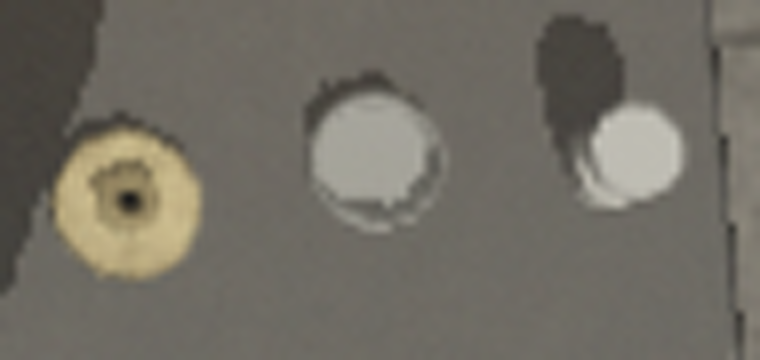

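```bash
cat > h.py <<'E'
import numpy as np,cv2
from workcell import telemetry,cams,job,bot
def ray(n,u,v):
    c=cams.get_calibration(n);R=np.array(c["R"]);t=np.array(c["t"])
    return -R.T@t, R.T@np.array([(u-c["cx"])/c["fx"],(v-c["cy"])/c["fy"],1])
def onz(n,u,v,z):
    o,d=ray(n,u,v);return o+d*(z-o[2])/d[2]
def proj(n,X):
    c=cams.get_calibration(n);p=np.array(c["R"])@np.array(X)+np.array(c["t"])
    return c["fx"]*p[0]/p[2]+c["cx"],c["fy"]*p[1]/p[2]+c["cy"]
def tri(u1,u2):
    (o1,d1),(o2,d2)=ray("top",*u1),ray("scene",*u2)
    s=np.linalg.lstsq(np.c_[d1,-d2],o2-o1,rcond=None)[0];a,b=o1+d1*s[0],o2+d2*s[1]
    return (a+b)/2,np.linalg.norm(a-b)
def zoom(img,x0,y0,x1,y1,s,fn,g=1.6,b=-20):
    z=cv2.resize(img[y0:y1,x0:x1],None,fx=s,fy=s,interpolation=cv2.INTER_CUBIC)
    cv2.imwrite(fn,cv2.convertScaleAbs(z,alpha=g,beta=b))
def uz(x,y,x0,y0,s): return (x+.5)/s-.5+x0,(y+.5)/s-.5+y0
E
python3 - <<'E'
from h import *
a=cv2.imread("pics/top0.png");b=cv2.imread("pics/scene0.png")
zoom(a,188,168,248,208,13,"pics/z4.png");zoom(b,185,198,242,248,13,"pics/z5.png");zoom(a,154,172,204,218,13,"pics/z6.png")
zoom(b,140,222,200,280,10,"pics/z7.png")
# gear
for n,im,(x0,y0,x1,y1) in(("top",a,(280,195,315,240)),("scene",b,(285,195,325,230))):
    hsv=cv2.cvtColor(im,cv2.COLOR_BGR2HSV)
    m=cv2.inRange(hsv,(15,50,90),(35,255,255));k=np.zeros_like(m);k[y0:y1,x0:x1]=m[y0:y1,x0:x1]
    c=max(cv2.findContours(k,cv2.RETR_EXTERNAL,cv2.CHAIN_APPROX_NONE)[0],key=cv2.contourArea)
    e=cv2.fitEllipse(c);print(n,e,cv2.boundingRect(c))
    for z in(0,.0045,.009):print(z,onz(n,*e[0],z))
E
```

```text
top ((295.373779296875, 220.10279846191406), (17.86355209350586, 18.65732192993164), 151.74456787109375) (286, 211, 19, 19)
0 [ 0.46939709 -0.12307181  0.        ]
0.0045 [ 0.46874645 -0.12253766  0.0045    ]
0.009 [ 0.46809582 -0.1220035   0.009     ]
scene ((305.4451904296875, 213.4650421142578), (17.164085388183594, 21.697460174560547), 100.75289916992188) (295, 205, 22, 18)
0 [ 0.46934767 -0.12851666  0.        ]
0.0045 [ 0.46653021 -0.12538515  0.0045    ]
0.009 [ 0.46371276 -0.12225364  0.009     ]
```

View pics/z4.png

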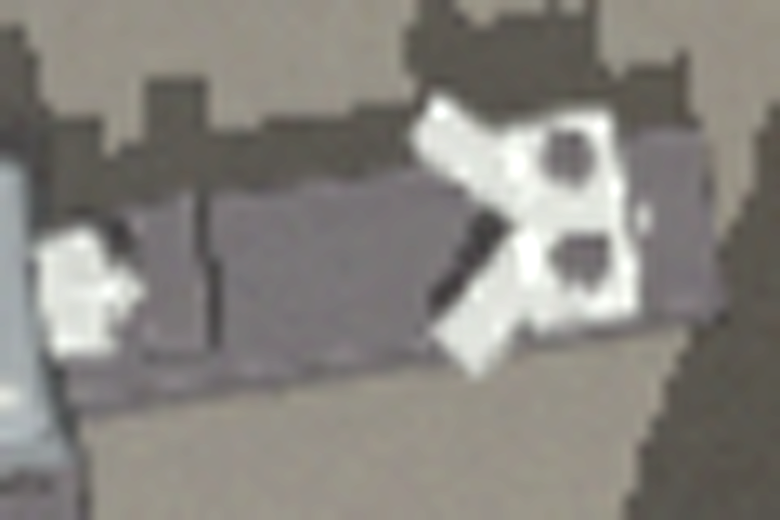

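View pics/z5.png

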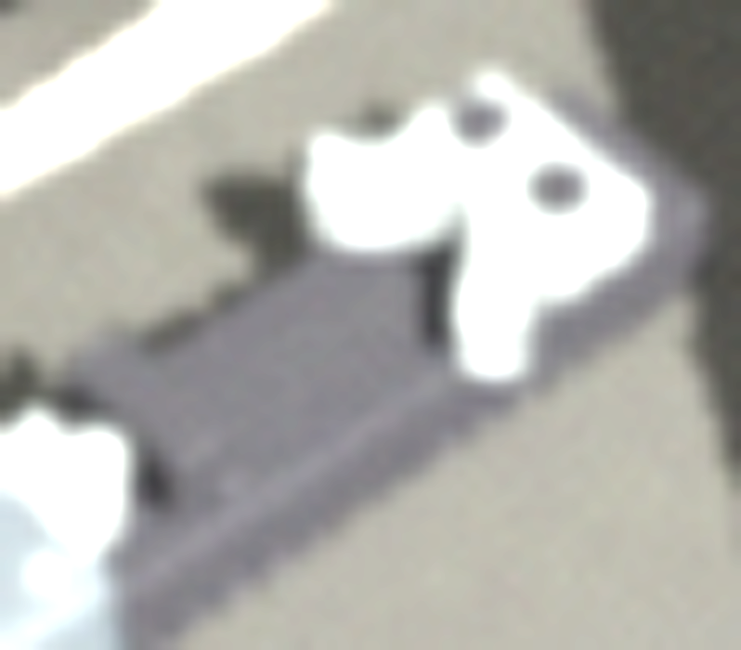

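View pics/z6.png

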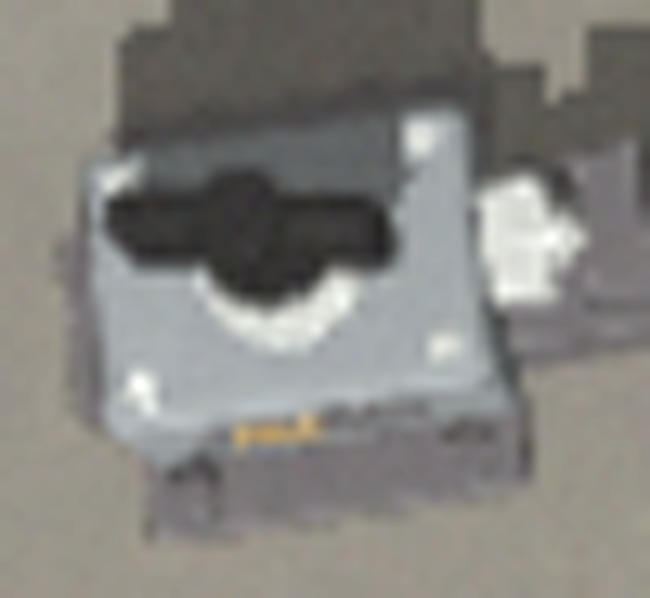

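View pics/z7.png

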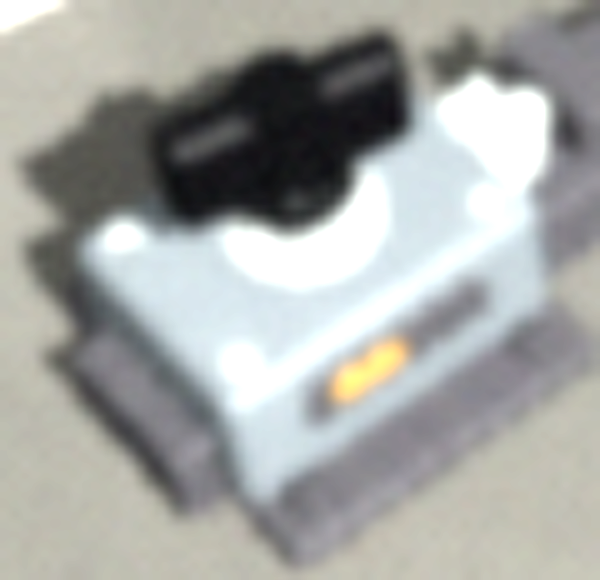

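```bash
python3 - <<'E'
from h import *
np.set_printoptions(precision=4,suppress=True)
def T(x,y,z,o=(188,168)): return onz("top",*uz(x,y,*o,13),z)[:2]
s1,s2=T(570,157,.037),T(581,260,.037); print("jaw screws",s1,s2,np.linalg.norm(s1-s2))
c1,c2=T(610,112,.037),T(637,315,.037); print("jaw back",c1,c2,np.linalg.norm(c1-c2))
a=[T(412,135,.037),T(435,95,.037),T(433,330,.037),T(478,378,.037)];print("arms",a, np.linalg.norm(a[1]-a[3]),np.linalg.norm(a[0]-a[2]))
H=np.array([T(*p,.043,o=(154,172)) for p in((118,178),(422,137),(138,388),(445,345))]);print("h screws",H,H.mean(0))
hc=H.mean(0)
jm=(s1+s2)/2
d=jm-hc;print("dir centre",np.arctan2(d[1],d[0]),np.linalg.norm(d))
for p,q in((H[1],H[0]),(H[3],H[2])):print(np.arctan2(*(p-q)[::-1]))
for p,q in((s1,s2),(c1,c2),(H[0],H[2]),(H[1],H[3])):
    e=p-q;print("perp",np.arctan2(*e[::-1])-np.pi/2)
e=T(720,316,.022)-T(78,412,.022);print("bed edge",np.arctan2(*e[::-1]))
e=T(705,130,.022)-T(220,200,.022);print("bed far edge",np.arctan2(*e[::-1]))
def S(x,y,z,o=(140,222),s=10): return onz("scene",*uz(x,y,*o,s),z)[:2]
K=np.array([S(*p,.043) for p in((122,238),(488,200),(240,365))]);print("scene h screws",K,(K[1]+K[2])/2,[*map(lambda i:np.linalg.norm(K[i]-K[i-1]),range(3))])
J=[S(480,120,.037,(185,198),13),S(558,187,.037,(185,198),13)];print("scene jaw screws",J)
print("pad tip",T(128,290,.03),"wing top",T(112,215,.086,(154,172)),T(390,235,.086,(154,172)))
E
```

```text
jaw screws [0.5762 0.0493] [0.5542 0.047 ] 0.022134022032547933
jaw back [0.5858 0.041 ] [0.5424 0.0355] 0.04372789723317735
arms [array([0.5814, 0.0821]), array([0.59  , 0.0774]), array([0.5398, 0.0774]), array([0.5296, 0.0681])] 0.061071939627152634 0.0418487046425389
h screws [[0.5617 0.2327]
 [0.5695 0.1704]
 [0.5177 0.2265]
 [0.5257 0.1644]] [0.5437 0.1985]
dir centre -1.428318933060412 0.15189623237783234
-1.4457365234934285
-1.4418314305776243
perp -1.4671689676439015
perp -1.4445475584858882
perp -1.432967905770321
perp -1.4338119398576143
bed edge -1.432442196208183
bed far edge -1.4363704931747578
scene h screws [[0.5575 0.2294]
 [0.5228 0.1613]
 [0.5138 0.2232]] [0.5183 0.1923] [np.float64(0.04408252673503965), np.float64(0.07640807957928465), np.float64(0.06260170847285591)]
scene jaw screws [array([0.5745, 0.0466]), array([0.5526, 0.0438])]
pad tip [0.5508 0.1415] wing top [0.5435 0.2223] [0.5387 0.1678]
```

```bash
cat >> h.py <<'E'
from scipy.spatial.transform import Rotation as Ro
def plan(p,yaw,roll=np.pi,pitch=0.):
    s=telemetry.observe();R=Ro.from_euler('xyz',s["tool_rot"])
    d=R.inv().apply(np.array(p)-s["position"]);r=(R.inv()*Ro.from_euler('xyz',[roll,pitch,yaw])).as_rotvec()
    print("shift",np.round(d/.15,4),"turn",np.round(r/(np.pi/4),4))
def st():
    s=telemetry.observe()
    print(round(s["clock"],2),"p",np.round(s["position"],4),"rot",np.round(s["tool_rot"],4),"F",np.round(s["force"],1),"M",np.round(s["moment"],2),"w",round(s["grip_width"],4),"q",np.round(s["qpos"],2))
E
python3 - <<'E'
from h import *
plan([.4676,-.124,.13],.134)
def T(x,y,z,o=(188,168)): return onz("top",*uz(x,y,*o,13),z)[:2]
seat=np.array([.5585,.0936])
print("pad face to seat",(seat-T(208,270,.038))@[.1334,-.991])
print("box front",onz("top",268,183,.08),onz("top",320,181,.08))
E
```

```text
shift [ 2.6363 -2.306   0.7874] turn [-0.0012  0.0003  0.2811]
pad face to seat 0.030695094437312047
box front [ 0.55455292 -0.04733258  0.08      ] [ 0.55797694 -0.18099497  0.08      ]
```

Emit:
arm_command(
  deltas=[
    [0.5, 0.35, -0.3, 0, 0, 0, 0],
    [0.5, 0.7, -0.6, 0, 0, 0, 0.14],
    [0.5, 1, -0.87, 0, 0, 0, 0.28],
  ],
  newtons=25,
)

```text
clock: 0.48
position: [0.3077, -0.4198, 0.2481]
tool_rot: [-3.141, -0.0, 0.131]
force: [1.3, 0.2, 0.8]
grip_width: 0.0641
```

Emit:
arm_command(
  deltas=[
    [0.5, 0.3, -0.3, 0, 0, 0, 0],
    [0.5, 0.6, -0.6, 0, 0, 0, 0],
    [0.5, 0.9, -0.9, 0, 0, 0, 0],
  ],
)

```text
clock: 0.85
position: [0.4215, -0.2706, 0.2483]
tool_rot: [3.142, -0.0, 0.135]
force: [0.7, -1.1, -0.1]
grip_width: 0.0636
```

```bash
python3 - <<'E'
from h import *
st();plan([.4676,-.124,.13],.134)
E
```

```text
0.85 p [ 0.4215 -0.2706  0.2483] rot [ 3.1415 -0.      0.1348] F [ 0.7 -1.1 -0.1] M [-0.07 -0.08  0.01] w 0.0636 q [ 0.53  0.33 -0.1   1.92  0.04  0.9  -1.03]
shift [ 0.4355 -0.9274  0.7888] turn [ 0.0001 -0.      0.001 ]
```

Emit:
arm_command(
  deltas=[
    [0.5, 0.15, -0.31, 0.1, 0, 0, 0],
    [0.5, 0.3, -0.62, 0.4, 0, 0, 0],
    [0.5, 0.435, -0.927, 0.7, 0, 0, 0],
    [0.5, 0.435, -0.927, 0.79, 0, 0, 0],
    [0.5, 0.435, -0.927, 0.79, 0, 0, 0],
    [0.5, 0.435, -0.927, 0.79, 0, 0, 0],
  ],
)

```text
clock: 1.6
position: [0.4668, -0.1267, 0.1306]
tool_rot: [3.141, -0.001, 0.134]
force: [-0.7, -0.4, 0.2]
grip_width: 0.0642
```

```bash
python3 - <<'E'
from h import *
st();plan([.4676,-.124,.02],.134)
for n in("top","scene"):
    zoom(cams.grab_frame(n),*((250,170,350,245) if n=="top" else (260,150,360,225)),8,f"pics/g_{n}.png",1.3,0)
E
```

```text
1.6 p [ 0.4668 -0.1267  0.1306] rot [ 3.1411e+00 -6.0000e-04  1.3390e-01] F [-0.7 -0.4  0.2] M [0.02 0.04 0.01] w 0.0642 q [ 0.25  0.48 -0.14  2.06  0.11  0.6  -1.4 ]
shift [ 0.0074 -0.0174  0.737 ] turn [ 0.0006 -0.0007 -0.0002]
```

View pics/g_scene.png

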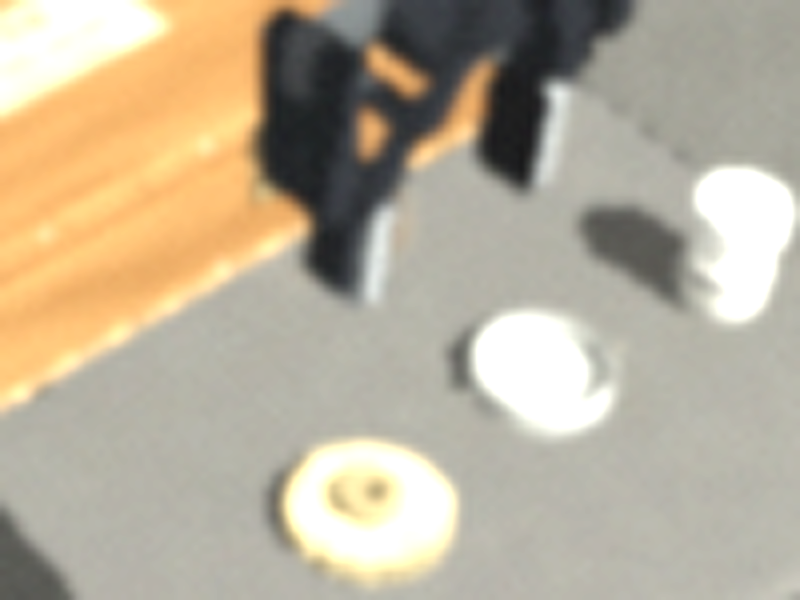

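The gripper is above the gear with its jaws along world y, and nothing is in the way. Now I descend.

Emit:
arm_command(
  deltas=[
    [0.5, 0.005, -0.017, 0.1, 0, 0, 0],
    [0.5, 0.005, -0.017, 0.3, 0, 0, 0],
    [0.5, 0.005, -0.017, 0.5, 0, 0, 0],
    [0.5, 0.005, -0.017, 0.65, 0, 0, 0],
    [0.5, 0.005, -0.017, 0.72, 0, 0, 0],
    [0.5, 0.005, -0.017, 0.757, 0, 0, 0],
    [0.5, 0.005, -0.017, 0.757, 0, 0, 0],
  ],
)

```text
clock: 2.58
position: [0.4671, -0.1233, 0.0164]
tool_rot: [3.142, -0.0, 0.135]
force: [-0.8, 0.0, -0.1]
grip_width: 0.0642
```

Emit:
arm_command(
  deltas=[
    [0.1, 0, 0, 0, 0, 0, 0],
    [0.1, 0, 0, 0, 0, 0, 0],
    [0.1, 0, 0, 0, 0, 0, 0],
    [0.1, 0, 0, 0, 0, 0, 0],
  ],
  newtons=20,
)

```text
clock: 3.08
position: [0.4674, -0.1233, 0.017]
tool_rot: [3.141, -0.001, 0.135]
force: [-1.9, 0.8, 5.6]
grip_width: 0.0487
```

```bash
python3 - <<'E'
from h import *
st()
zoom(cams.grab_frame("scene"),260,150,360,225,8,f"pics/g2.png",1.3,0)
E
```

```text
3.08 p [ 0.4674 -0.1233  0.017 ] rot [ 3.1412e+00 -1.0000e-03  1.3470e-01] F [-1.9  0.8  5.6] M [ 0.06  0.26 -0.01] w 0.0487 q [ 0.2   0.7  -0.09  2.1   0.17  0.34 -1.46]
```

View pics/g2.png

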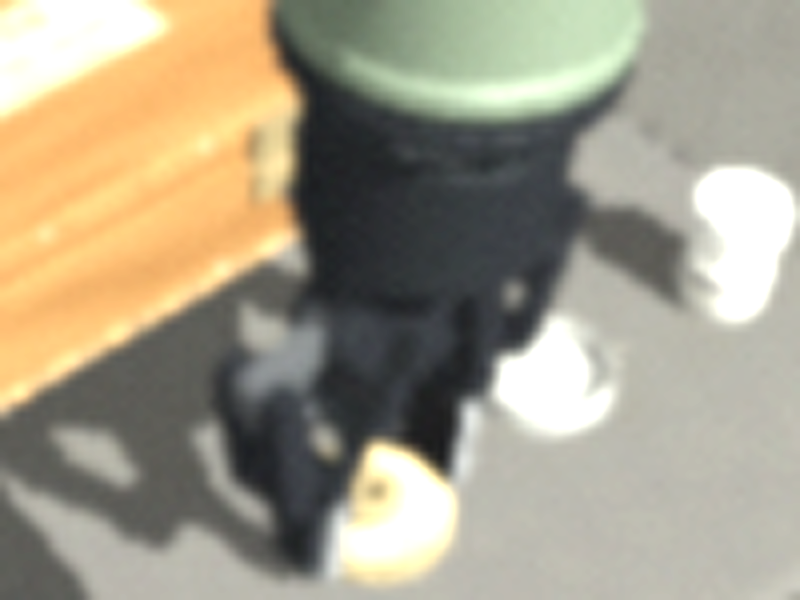

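Emit:
arm_command(
  deltas=[
    [0.5, 0, 0, -0.01, 0, 0, 0],
    [0.5, 0, 0, -0.03, 0, 0, 0],
    [0.5, 0, 0, -0.03, 0, 0, 0],
    [0.5, 0, 0, -0.03, 0, 0, -0.2],
    [0.5, 0, 0, -0.03, 0, 0, -0.4],
    [0.5, 0, 0, -0.03, 0, 0, -0.6],
    [0.5, 0, 0, -0.03, 0, 0, -0.8],
    [0.5, 0, 0, -0.03, 0, 0, -1.0],
  ],
)

```text
clock: 4.12
position: [0.467, -0.1232, 0.0208]
tool_rot: [3.142, 0.0, 0.925]
force: [-0.3, -0.2, -1.0]
grip_width: 0.0642
```

Emit:
arm_command(
  deltas=[
    [0.5, 0, 0, 0, 0, 0, -0.2],
    [0.5, 0, 0, 0, 0, 0, -0.4],
    [0.5, 0, 0, 0, 0, 0, -0.6],
    [0.5, 0, 0, 0, 0, 0, -0.8],
    [0.5, 0, 0, 0, 0, 0, -1.0],
    [0.5, 0, 0, 0, 0, 0, -1.0],
    [0.5, 0, 0, 0, 0, 0, -1.0],
  ],
)

```text
clock: 5.0
position: [0.467, -0.1233, 0.0207]
tool_rot: [-3.142, -0.0, 1.702]
force: [0.5, -0.3, -0.1]
grip_width: 0.064
```

```bash
python3 - <<'E'
from h import *
st();plan([.4674,-.1233,.0172],1.7046)
E
```

```text
5.0 p [ 0.467  -0.1233  0.0207] rot [-3.1415e+00 -1.0000e-04  1.7018e+00] F [ 0.5 -0.3 -0.1] M [-0.01 -0.02  0.04] w 0.064 q [ 0.49  0.73 -0.47  2.09  0.7   0.48 -0.38]
shift [-0.0005  0.0026  0.0236] turn [-0.0001 -0.0001 -0.0036]
```

Emit:
arm_command(
  deltas=[
    [0.5, 0, 0, 0.02, 0, 0, 0],
    [0.1, 0, 0, 0.02, 0, 0, 0],
    [0.1, 0, 0, 0.02, 0, 0, 0],
    [0.1, 0, 0, 0.02, 0, 0, 0],
    [0.1, 0, 0, 0.02, 0, 0, 0],
  ],
  newtons=30,
)

```text
clock: 5.62
position: [0.467, -0.1231, 0.0178]
tool_rot: [-3.142, 0.0, 1.705]
force: [-2.0, 1.2, 6.0]
grip_width: 0.048
```

Emit:
arm_command(
  deltas=[
    [0.1, 0, 0, -0.1, 0, 0, 0],
    [0.1, 0, 0, -0.3, 0, 0, 0],
    [0.1, 0, 0, -0.5, 0, 0, 0],
    [0.1, 0, 0, -0.5, 0, 0, 0],
    [0.1, 0, 0, -0.5, 0, 0, 0],
  ],
)

```text
clock: 6.25
position: [0.4669, -0.1234, 0.0929]
tool_rot: [3.141, 0.0, 1.705]
force: [0.3, 0.2, -0.8]
grip_width: 0.0479
```

```bash
python3 - <<'E'
from h import *
st();seat=np.array([.5573,.0922]);print(seat)
plan([*seat,.12],1.7046)
zoom(cams.grab_frame("scene"),240,130,340,205,8,f"pics/g3.png",1.3,0)
E
```

```text
6.25 p [ 0.4669 -0.1234  0.0929] rot [3.1414e+00 2.0000e-04 1.7052e+00] F [ 0.3  0.2 -0.8] M [-0.06  0.01  0.02] w 0.0479 q [ 0.58  0.61 -0.59  2.07  0.57  0.63 -0.26]
[0.5573 0.0922]
shift [ 1.3437  0.7897 -0.1808] turn [0.0002 0.0003 0.0008]
```

View pics/g3.png

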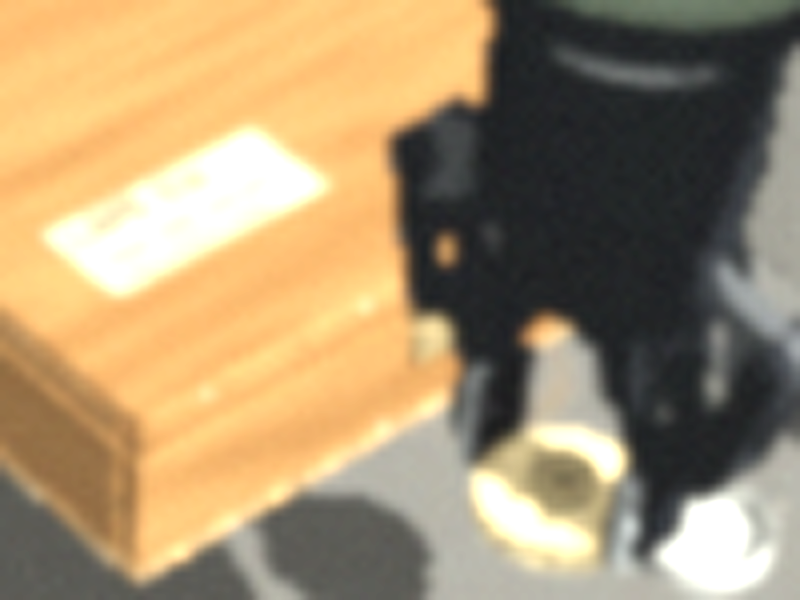

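Emit:
arm_command(
  deltas=[
    [0.1, 0.15, 0, -0.2, 0, 0, 0],
    [0.1, 0.4, 0.1, -0.4, 0, 0, 0],
    [0.1, 0.7, 0.25, -0.4, 0, 0, 0],
    [0.1, 0.95, 0.4, -0.4, 0, 0, 0],
    [0.1, 0.95, 0.4, -0.4, 0, 0, 0],
  ],
)

```text
clock: 6.92
position: [0.5078, 0.0296, 0.1523]
tool_rot: [-3.142, -0.002, 1.71]
force: [0.0, -1.0, -0.9]
grip_width: 0.0477
```

Emit:
arm_command(
  deltas=[
    [0.1, 0.2, 0.2, 0.0, 0, 0, 0],
    [0.1, 0.4, 0.4, 0.1, 0, 0, 0],
    [0.1, 0.4, 0.4, 0.4, 0, 0, 0],
    [0.1, 0.4, 0.4, 0.6, 0, 0, 0],
    [0.1, 0.4, 0.4, 0.6, 0, 0, 0],
    [0.1, 0.4, 0.4, 0.6, 0, 0, 0],
  ],
)

```text
clock: 7.68
position: [0.559, 0.0934, 0.0636]
tool_rot: [3.141, -0.0, 1.705]
force: [0.4, -0.5, 0.0]
grip_width: 0.0484
```

```bash
python3 - <<'E'
from h import *
st();
t=cams.grab_frame("top");s=cams.grab_frame("scene");cv2.imwrite("pics/t4r.png",t);cv2.imwrite("pics/s4r.png",s)
p=telemetry.observe()["position"];print(proj("top",p),proj("scene",p))
zoom(t,170,150,250,210,10,"pics/t4.png",1.3,0);zoom(s,150,170,250,245,8,"pics/s4.png",1.3,0)
plan([.5573,.0922,.08],1.7046)
E
```

```text
7.67 p [0.559  0.0934 0.0636] rot [ 3.1412 -0.      1.7054] F [ 0.4 -0.5  0. ] M [ 0.01 -0.02  0.01] w 0.0484 q [ 0.13  0.75 -0.57  1.86  0.6   0.71 -0.66]
(np.float64(213.86392699901074), np.float64(183.45238212185086)) (np.float64(206.59973257473652), np.float64(211.17158483592104))
shift [-0.0062 -0.0145 -0.1066] turn [0.0021 0.     0.0008]
```

View pics/t4.png

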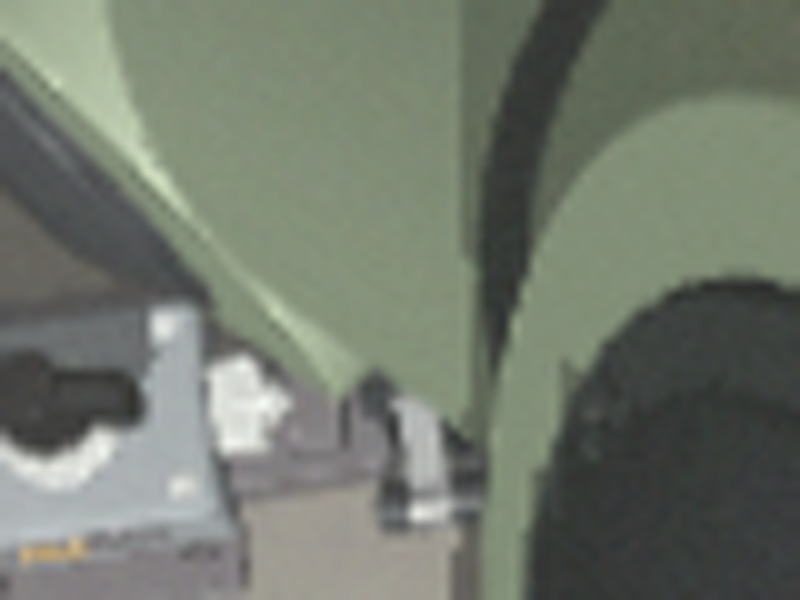

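View pics/s4.png

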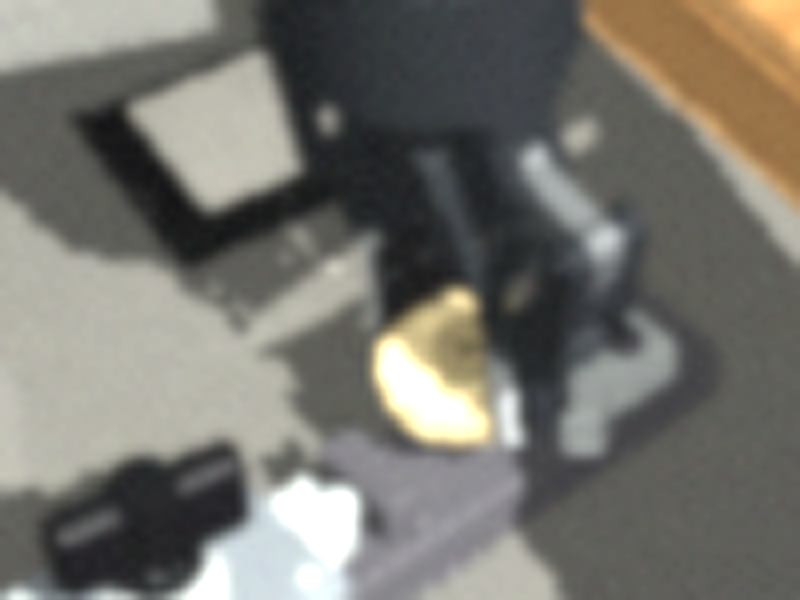

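```bash
python3 - <<'E'
from h import *
s=cv2.imread("pics/s4r.png");hsv=cv2.cvtColor(s,cv2.COLOR_BGR2HSV)
m=cv2.inRange(hsv,(12,60,60),(38,255,255));k=np.zeros_like(m);k[203:230,192:216]=m[203:230,192:216]
c=max(cv2.findContours(k,cv2.RETR_EXTERNAL,cv2.CHAIN_APPROX_NONE)[0],key=cv2.contourArea)[:,0];print("img left",c[:,0].min(),"bottom",c[:,1].max(),"ul dir",(c@[1,1]).min(), (c@[1,-1]).min())
p=np.array([.559,.0934,.0636])
for zc in(.0455,.0458,.055):
  P=np.array([proj("scene",[p[0]+.025*np.cos(a),p[1]+.025*np.sin(a),z]) for a in np.linspace(0,6.28,200) for z in(zc,zc+.009)])
  print(zc,"model left",P[:,0].min(),"bottom",P[:,1].max(),(P@[1,1]).min(),(P@[1,-1]).min())
# initial scene image bias of gear at table unknown
c=cams.get_calibration("scene")
X=np.array([.559,.0934,.05])
for d in np.eye(3)*.001: print(np.subtract(proj("scene",X+d),proj("scene",X)))
E
```

```text
img left 196 bottom 225 ul dir 409 -23
0.0455 model left 195.74687881827745 bottom 225.27615607054642 407.8365002955673 -24.102530129522847
0.0458 model left 195.73468612805365 bottom 225.18767538025565 407.73484579452725 -24.025537618935033
0.055 model left 195.35777694824043 bottom 222.45225754105073 404.5927664512559 -21.645416564906014
[-0.22553833 -0.27261073]
[-0.38582945  0.18740096]
[-0.03091687 -0.29813175]
```

Emit:
arm_command(
  deltas=[
    [0.1, 0, -0.015, 0.0, 0, 0, 0],
    [0.1, 0, -0.015, 0.05, 0, 0, 0],
    [0.1, 0, -0.015, 0.1, 0, 0, 0],
    [0.1, 0, -0.015, 0.12, 0, 0, 0],
    [0.1, 0, -0.015, 0.12, 0, 0, 0],
  ],
)

```text
clock: 8.4
position: [0.5569, 0.0944, 0.0443]
tool_rot: [3.141, -0.002, 1.706]
force: [2.6, 5.4, -0.8]
grip_width: 0.0477
```

```bash
python3 - <<'E'
from h import *
st();
s=cams.grab_frame("scene")
zoom(s,165,190,240,245,10,"pics/s5.png",1.6,0);zoom(cams.grab_frame("top"),170,150,250,210,10,"pics/t5.png",1.3,0)
E
```

```text
8.4 p [0.5569 0.0944 0.0443] rot [ 3.1406e+00 -1.5000e-03  1.7064e+00] F [ 2.6  5.4 -0.8] M [ 1.13 -0.51 -0.02] w 0.0477 q [ 0.11  0.78 -0.55  1.87  0.63  0.67 -0.68]
```

View pics/s5.png

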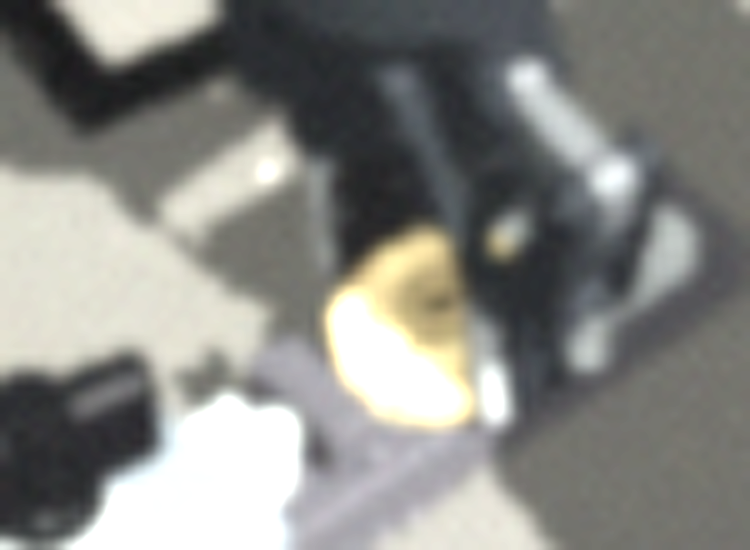

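There is a side load of about 5 N, so something already bears on the vee. I'll back off toward the pad before lowering.

Emit:
arm_command(
  deltas=[
    [0.1, 0.015, 0.0, -0.02, 0, 0, 0],
    [0.1, 0.015, 0.0, -0.02, 0, 0, 0],
    [0.1, 0.015, 0, -0.02, 0, 0, 0],
  ],
)

```text
clock: 8.88
position: [0.5561, 0.0954, 0.0476]
tool_rot: [-3.141, 0.0, 1.706]
force: [-0.2, 1.0, 0.4]
grip_width: 0.048
```

```bash
python3 - <<'E'
from h import *
st()
E
```

```text
8.88 p [0.5561 0.0954 0.0476] rot [-3.1413e+00  2.0000e-04  1.7056e+00] F [-0.2  1.   0.4] M [ 0.09  0.01 -0.02] w 0.048 q [ 0.11  0.77 -0.55  1.87  0.62  0.68 -0.68]
```

View pics/t5.png

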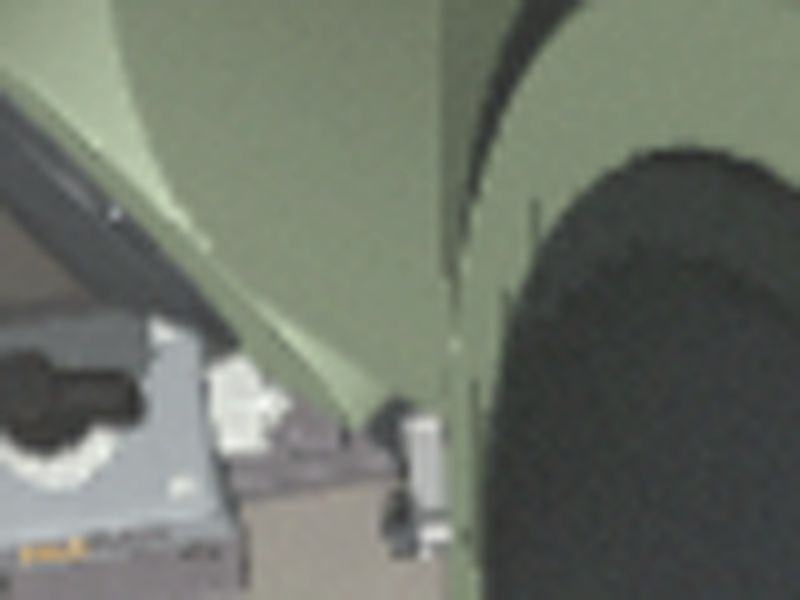

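Emit:
arm_command(
  deltas=[
    [0.1, 0.003, 0.007, 0.02, 0, 0, 0],
    [0.1, 0.003, 0.007, 0.035, 0, 0, 0],
    [0.1, 0.003, 0.007, 0.045, 0, 0, 0],
    [0.1, 0.003, 0.007, 0.045, 0, 0, 0],
  ],
)

```text
clock: 9.38
position: [0.5572, 0.0957, 0.041]
tool_rot: [-3.141, 0.001, 1.705]
force: [-0.7, -3.4, 4.4]
grip_width: 0.0481
```

```bash
python3 - <<'E'
from h import *
st()
E
```

```text
9.38 p [0.5572 0.0957 0.041 ] rot [-3.1415e+00  5.0000e-04  1.7053e+00] F [-0.7 -3.4  4.4] M [-0.69  0.05  0.  ] w 0.0481 q [ 0.11  0.78 -0.54  1.87  0.63  0.67 -0.69]
```

```bash
python3 - <<'E'
from h import *
st();
s=cams.grab_frame("scene");cv2.imwrite("pics/s6r.png",s)
zoom(s,170,200,235,250,12,"pics/s6.png",1.6,0)
E
```

```text
9.38 p [0.5572 0.0957 0.041 ] rot [-3.1415e+00  5.0000e-04  1.7053e+00] F [-0.7 -3.4  4.4] M [-0.69  0.05  0.  ] w 0.0481 q [ 0.11  0.78 -0.54  1.87  0.63  0.67 -0.69]
```

View pics/s6.png

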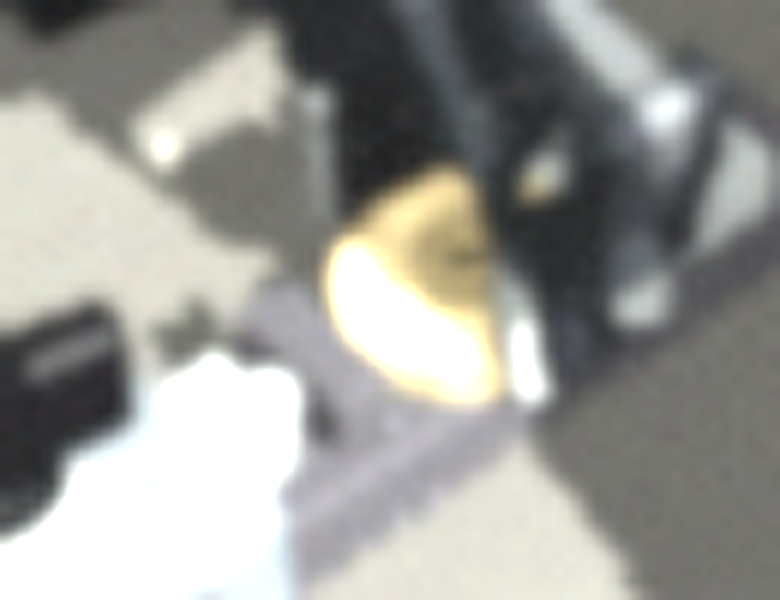

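```bash
python3 - <<'E'
from h import *
b=cv2.imread("pics/scene0.png");a=cv2.imread("pics/top0.png")
zoom(b,180,200,240,245,13,"pics/z8.png",1.0,0)
zoom(a,186,175,236,212,16,"pics/z9.png",1.2,0)
E
```

```text
(no output)
```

View pics/z8.png

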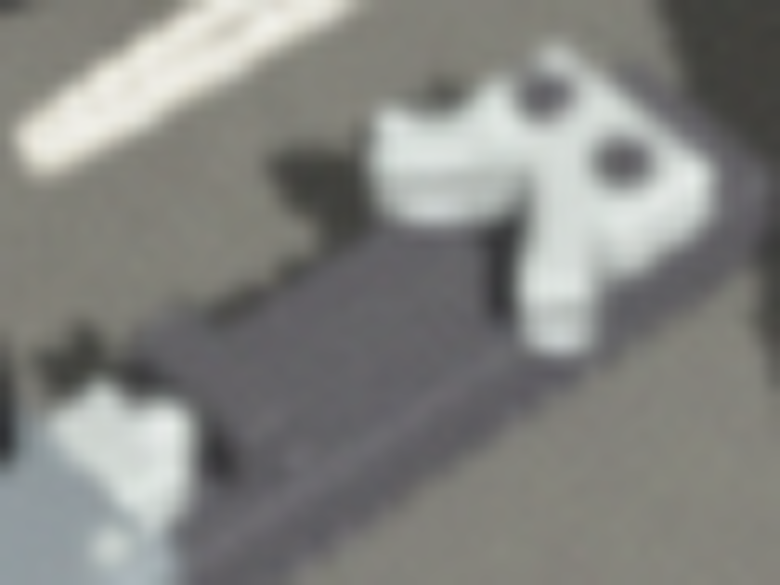

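View pics/z9.png

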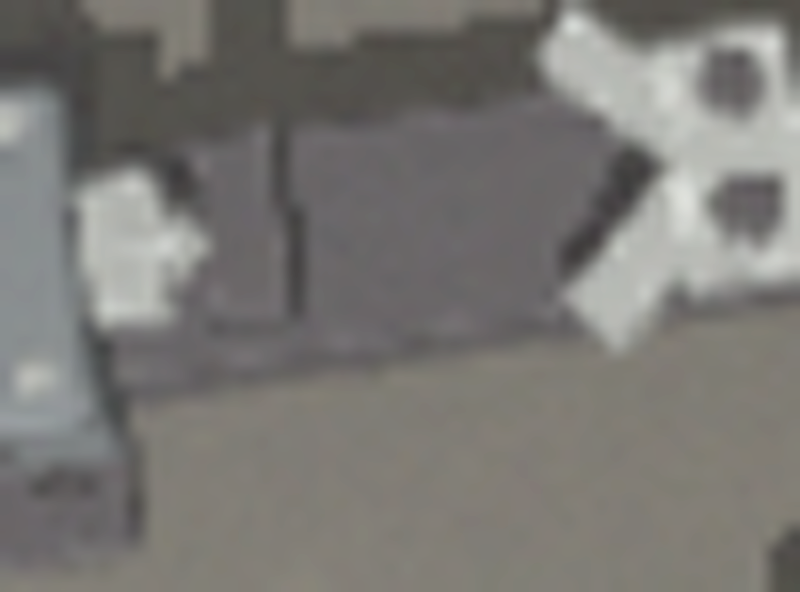

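```bash
python3 - <<'E'
from h import *
np.set_printoptions(precision=4,suppress=True)
S=lambda x,y,z:onz("scene",*uz(x,y,180,200,13),z)[:2]
T=lambda x,y,z:onz("top",*uz(x,y,186,175,16),z)[:2]
cx=np.array([np.cos(-1.435),np.sin(-1.435)])
for nm,F,fi,ni,fo,no,s1,s2 in(("scene",S,(376,166),(525,290),(383,108),(595,283),(545,95),(623,160)),("top",T,(540,55),(566,295),(572,10),(620,350),(730,80),(748,207))):
    P=[F(*q,.037) for q in(fi,ni,fo,no,s1,s2)]
    m=[(P[i]+P[i+1])/2 for i in(0,2,4)]
    print(nm,P,"mids",m,"seat",m[0]-.014*cx,"dist",np.linalg.norm(P[0]-P[1]),np.linalg.norm(P[2]-P[3]),"in->out",(m[1]-m[0])@cx,"in->screw",(m[2]-m[0])@cx)
print("pad face top",T(281,120,.038),T(293,315,.038), "white nut tip",T(205,245,.03),"scene dark",S(232,470,.03))
E
```

```text
scene [array([0.5765, 0.0807]), array([0.5366, 0.0742]), array([0.588 , 0.0724]), array([0.5311, 0.0633]), array([0.5742, 0.0467]), array([0.5528, 0.0437])] mids [array([0.5565, 0.0774]), array([0.5595, 0.0679]), array([0.5635, 0.0452])] seat [0.5546 0.0913] dist 0.04038528484366671 0.05762710711465552 in->out 0.00987514551911931 in->screw 0.03290288689447229
top [array([0.5813, 0.082 ]), array([0.5397, 0.0773]), array([0.5891, 0.0766]), array([0.5302, 0.0682]), array([0.5765, 0.0499]), array([0.5544, 0.0469])] mids [array([0.5605, 0.0796]), array([0.5597, 0.0724]), array([0.5655, 0.0484])] seat [0.5586 0.0935] dist 0.041849160251979094 0.0595112699272661 in->out 0.007027340613164738 in->screw 0.03162613499049394
pad face top [0.5703 0.1254] [0.5367 0.1227] white nut tip [0.5508 0.1389] scene dark [0.5357 0.1334]
```

Emit:
arm_command(
  deltas=[
    [0.1, -0.005, 0.007, 0, 0, 0, 0],
    [0.1, -0.01, 0.007, 0, 0, 0, 0],
    [0.1, -0.01, 0.007, 0, 0, 0, 0],
  ],
)

```text
clock: 9.8
position: [0.5584, 0.0954, 0.041]
tool_rot: [3.141, -0.001, 1.706]
force: [-1.3, 4.1, 1.9]
grip_width: 0.0483
```

```bash
python3 - <<'E'
from h import *
st()
E
```

```text
9.8 p [0.5584 0.0954 0.041 ] rot [ 3.1413e+00 -1.0000e-03  1.7061e+00] F [-1.3  4.1  1.9] M [0.98 0.23 0.02] w 0.0483 q [ 0.11  0.78 -0.55  1.87  0.63  0.67 -0.68]
```

Emit:
arm_command(
  deltas=[
    [0.1, 0, 0, -0.008, 0, 0, 0],
    [0.1, 0, 0, -0.008, 0, 0, 0],
  ],
)

```text
clock: 10.05
position: [0.5581, 0.0949, 0.0421]
tool_rot: [-3.141, -0.0, 1.706]
force: [-2.4, 4.6, -2.5]
grip_width: 0.0478
```

```bash
python3 - <<'E'
from h import *
st()
E
```

```text
10.05 p [0.5581 0.0949 0.0421] rot [-3.1410e+00 -2.0000e-04  1.7058e+00] F [-2.4  4.6 -2.5] M [0.92 0.58 0.05] w 0.0478 q [ 0.11  0.78 -0.55  1.87  0.63  0.67 -0.68]
```

Emit:
arm_command(
  deltas=[
    [0.1, 0.01, 0, 0, 0, 0, 0],
    [0.1, 0.015, 0, 0, 0, 0, 0],
    [0.1, 0.015, 0, 0, 0, 0, 0],
  ],
)

```text
clock: 10.42
position: [0.5583, 0.0968, 0.0423]
tool_rot: [3.141, 0.0, 1.705]
force: [0.3, 0.4, -0.1]
grip_width: 0.0476
```

```bash
python3 - <<'E'
from h import *
st()
E
```

```text
10.43 p [0.5583 0.0968 0.0423] rot [3.1413e+00 2.0000e-04 1.7055e+00] F [ 0.3  0.4 -0.1] M [-0.06 -0.05  0.05] w 0.0476 q [ 0.11  0.78 -0.55  1.87  0.63  0.67 -0.68]
```

Emit:
arm_command(
  deltas=[
    [0.1, 0.01, 0, 0, 0, 0, 0],
    [0.1, 0.015, 0, 0, 0, 0, 0],
    [0.1, 0.015, 0, 0, 0, 0, 0],
  ],
)

```text
clock: 10.8
position: [0.5578, 0.0992, 0.0422]
tool_rot: [3.142, 0.0, 1.706]
force: [1.1, -0.5, 0.8]
grip_width: 0.0479
```

```bash
python3 - <<'E'
from h import *
st()
s=cams.grab_frame("scene");cv2.imwrite("pics/s7r.png",s)
zoom(s,170,200,235,250,12,"pics/s7.png",1.6,0)
E
```

```text
10.8 p [0.5578 0.0992 0.0422] rot [3.1416 0.     1.7057] F [ 1.1 -0.5  0.8] M [-0.05 -0.03 -0.04] w 0.0479 q [ 0.1   0.78 -0.55  1.87  0.63  0.67 -0.69]
```

View pics/s7.png

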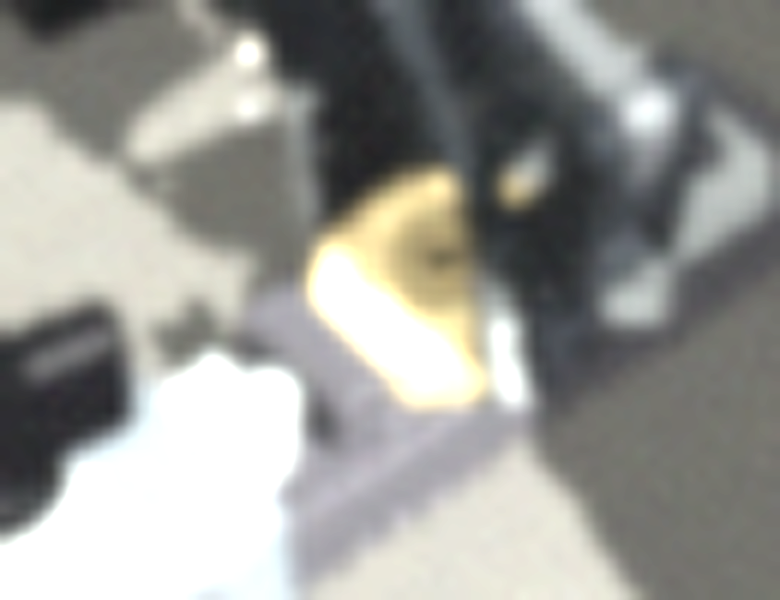

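The forces are zero from y=0.0968 to 0.0992. The vee contact is near y≈0.095 and the pad is beyond. I'll lay the gear down midway.

Emit:
arm_command(
  deltas=[
    [0.1, -0.012, 0, 0, 0, 0, 0],
    [0.1, -0.012, 0, 0.006, 0, 0, 0],
    [0.1, -0.012, 0, 0.01, 0, 0, 0],
    [0.1, -0.012, 0, 0.01, 0, 0, 0],
  ],
)

```text
clock: 11.35
position: [0.5581, 0.097, 0.0407]
tool_rot: [-3.142, 0.001, 1.705]
force: [0.0, -4.9, 4.9]
grip_width: 0.0477
```

```bash
python3 - <<'E'
from h import *
st()
E
```

```text
11.35 p [0.5581 0.097  0.0407] rot [-3.1415e+00  5.0000e-04  1.7053e+00] F [ 0.  -4.9  4.9] M [-0.81  0.07 -0.  ] w 0.0477 q [ 0.1   0.78 -0.54  1.87  0.63  0.67 -0.69]
```

Emit:
arm_command(
  deltas=[
    [0.2, 0, 0, 0, 0, 0, 0],
    [0.4, 0, 0, 0, 0, 0, 0],
    [0.4, 0, 0, 0, 0, 0, 0],
    [0.4, 0, 0, 0, 0, 0, 0],
  ],
)

```text
clock: 11.85
position: [0.558, 0.0975, 0.0407]
tool_rot: [-3.142, -0.0, 1.706]
force: [0.1, -0.5, 0.4]
grip_width: 0.0598
```

```bash
python3 - <<'E'
from h import *
st()
s=cams.grab_frame("scene");cv2.imwrite("pics/s8r.png",s)
zoom(s,170,200,235,250,12,"pics/s8.png",1.3,0)
E
```

```text
11.85 p [0.558  0.0975 0.0407] rot [-3.1415e+00 -1.0000e-04  1.7058e+00] F [ 0.1 -0.5  0.4] M [-0.06 -0.01  0.02] w 0.0598 q [ 0.1   0.78 -0.54  1.87  0.63  0.67 -0.69]
```

View pics/s8.png

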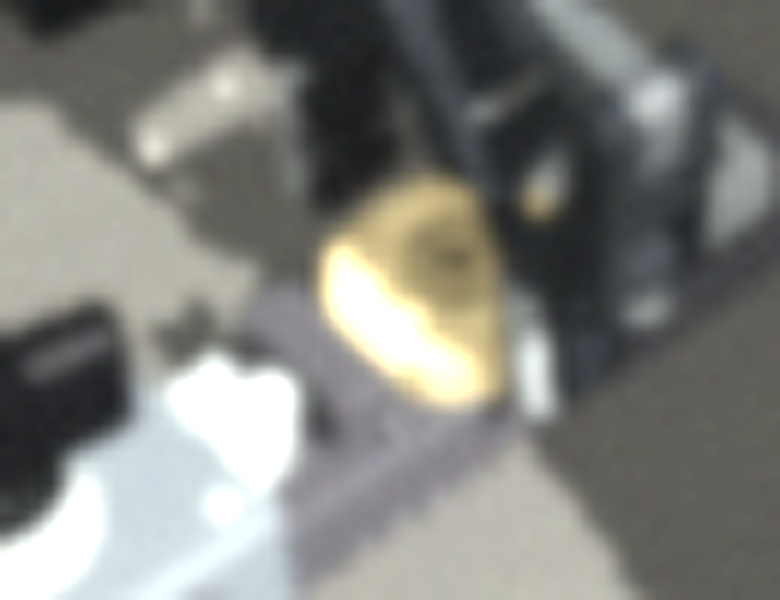

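Emit:
arm_command(
  deltas=[
    [0.4, 0, 0, 0.006, 0, 0, 0],
    [0.1, 0, 0, 0.006, 0, 0, 0],
    [0.1, 0, 0, 0.006, 0, 0, 0],
    [0.1, 0, 0, 0.006, 0, 0, 0],
  ],
  newtons=20,
)

```text
clock: 12.4
position: [0.558, 0.0974, 0.0399]
tool_rot: [3.142, 0.0, 1.706]
force: [-2.0, -1.0, 5.2]
grip_width: 0.0488
```

```bash
python3 - <<'E'
from h import *
st()
E
```

```text
12.4 p [0.558  0.0974 0.0399] rot [3.1416e+00 1.0000e-04 1.7056e+00] F [-2.  -1.   5.2] M [-0.13  0.38  0.04] w 0.0488 q [ 0.1   0.79 -0.54  1.87  0.63  0.67 -0.69]
```

Emit:
arm_command(
  deltas=[
    [0.1, -0.007, 0, 0, 0, 0, 0],
    [0.1, -0.014, 0, 0, 0, 0, 0],
    [0.1, -0.014, 0, 0, 0, 0, 0],
  ],
)

```text
clock: 12.78
position: [0.5585, 0.096, 0.0399]
tool_rot: [3.141, -0.001, 1.706]
force: [-1.2, 4.8, 4.6]
grip_width: 0.0488
```

```bash
python3 - <<'E'
from h import *
st()
E
```

```text
12.78 p [0.5585 0.096  0.0399] rot [ 3.1410e+00 -1.0000e-03  1.7061e+00] F [-1.2  4.8  4.6] M [1.09 0.18 0.09] w 0.0488 q [ 0.11  0.79 -0.54  1.87  0.63  0.67 -0.68]
```

Emit:
arm_command(
  deltas=[
    [0.1, -0.005, 0, -0.003, 0, 0, 0],
    [0.1, -0.01, 0, -0.003, 0, 0, 0],
    [0.1, -0.01, 0, -0.003, 0, 0, 0],
  ],
)

```text
clock: 13.15
position: [0.5581, 0.0953, 0.0401]
tool_rot: [-3.141, -0.002, 1.707]
force: [-2.5, 10.1, 0.3]
grip_width: 0.0485
```

```bash
python3 - <<'E'
from h import *
st()
E
```

```text
13.15 p [0.5581 0.0953 0.0401] rot [-3.1415e+00 -1.9000e-03  1.7069e+00] F [-2.5 10.1  0.3] M [2.03 0.62 0.18] w 0.0485 q [ 0.11  0.78 -0.55  1.87  0.63  0.67 -0.68]
```

Emit:
arm_command(
  deltas=[
    [0.1, -0.005, 0, 0, 0, 0, 0],
    [0.1, -0.01, 0, 0, 0, 0, 0],
    [0.1, -0.01, 0, 0, 0, 0, 0],
    [0.1, -0.01, 0, 0, 0, 0, 0],
  ],
)

```text
clock: 13.65
position: [0.5581, 0.095, 0.0402]
tool_rot: [3.142, -0.003, 1.708]
force: [-5.9, 15.8, 0.7]
grip_width: 0.0486
```

```bash
python3 - <<'E'
from h import *
st()
s=cams.grab_frame("scene");cv2.imwrite("pics/s9r.png",s)
zoom(s,170,200,235,250,12,"pics/s9.png",1.3,0)
E
```

```text
13.65 p [0.5581 0.095  0.0402] rot [ 3.1415 -0.0034  1.7079] F [-5.9 15.8  0.7] M [3.23 1.07 0.22] w 0.0486 q [ 0.11  0.79 -0.55  1.87  0.63  0.67 -0.68]
```

View pics/s9.png

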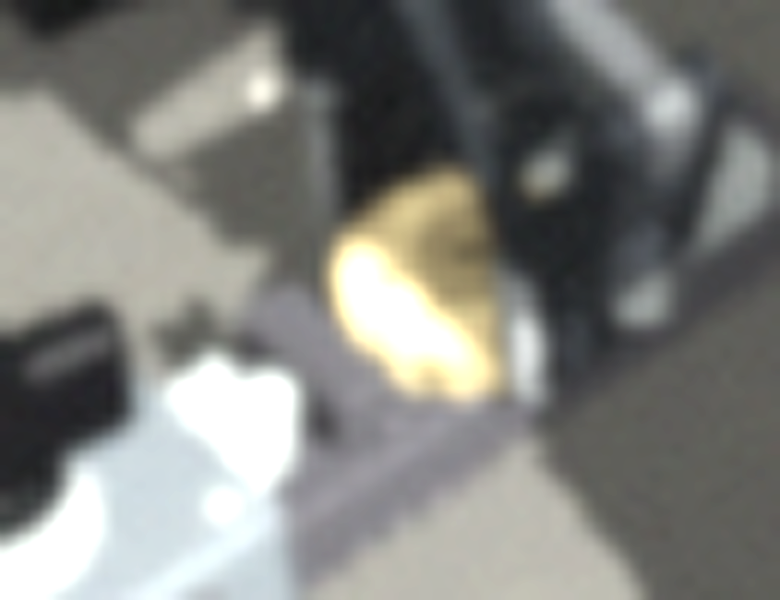

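Emit:
arm_command(
  deltas=[
    [0.1, 0.0, -0.005, 0, 0, 0, 0],
    [0.1, 0, -0.006, 0, 0, 0, 0],
    [0.1, 0, -0.006, 0, 0, 0, 0],
  ],
)

```text
clock: 14.08
position: [0.5575, 0.0943, 0.0402]
tool_rot: [3.141, -0.003, 1.707]
force: [-2.5, 11.7, 0.0]
grip_width: 0.0486
```

```bash
python3 - <<'E'
from h import *
st()
E
```

```text
14.07 p [0.5575 0.0943 0.0402] rot [ 3.1414e+00 -2.7000e-03  1.7073e+00] F [-2.5 11.7  0. ] M [2.62 0.67 0.13] w 0.0486 q [ 0.11  0.78 -0.55  1.87  0.63  0.66 -0.68]
```

Emit:
arm_command(
  deltas=[
    [0.1, -0.004, -0.003, 0, 0, 0, 0],
    [0.1, -0.007, -0.004, 0, 0, 0, 0],
    [0.1, -0.007, -0.004, 0, 0, 0, 0],
    [0.1, -0.007, -0.004, 0, 0, 0, 0],
  ],
)

```text
clock: 14.58
position: [0.5574, 0.0941, 0.0404]
tool_rot: [3.14, -0.004, 1.708]
force: [-0.7, 16.5, -1.1]
grip_width: 0.0486
```

```bash
python3 - <<'E'
from h import *
st()
E
```

```text
14.57 p [0.5574 0.0941 0.0404] rot [ 3.1402 -0.004   1.7079] F [-0.7 16.5 -1.1] M [3.64 0.3  0.16] w 0.0486 q [ 0.11  0.78 -0.55  1.87  0.63  0.66 -0.68]
```

Emit:
arm_command(
  deltas=[
    [0.1, 0.007, 0, 0, 0, 0, 0],
    [0.1, 0.009, 0, 0, 0, 0, 0],
    [0.2, 0.009, 0, 0, 0, 0, 0],
    [0.3, 0.009, 0, 0, 0, 0, 0],
    [0.5, 0.009, 0, 0, 0, 0, 0],
    [0.5, 0.009, 0, 0, 0, 0, 0],
  ],
)

```text
clock: 15.32
position: [0.5572, 0.0922, 0.0402]
tool_rot: [-3.142, 0.0, 1.705]
force: [-0.4, 0.0, -0.0]
grip_width: 0.0641
```

Emit:
arm_command(
  deltas=[
    [0.5, 0, 0, -0.1, 0, 0, 0],
    [0.5, 0, 0, -0.35, 0, 0, 0],
    [0.5, 0, 0, -0.7, 0, 0, 0],
    [0.5, 0, 0, -0.9, 0, 0, 0],
    [0.5, 0, 0, -0.9, 0, 0, 0],
  ],
)

```text
clock: 15.95
position: [0.5582, 0.0926, 0.1783]
tool_rot: [3.137, 0.0, 1.705]
force: [-0.5, 0.3, 0.5]
grip_width: 0.0642
```

```bash
python3 - <<'E'
from h import *
st()
s=cams.grab_frame("scene");cv2.imwrite("pics/s10r.png",s)
zoom(s,150,195,240,270,8,"pics/s10.png",1.2,0)
t=cams.grab_frame("top");cv2.imwrite("pics/t10r.png",t)
zoom(t,150,165,250,215,8,"pics/t10.png",1.2,0)
plan([.541,.195,.185],1.482)
E
```

```text
15.95 p [0.5582 0.0926 0.1783] rot [3.1373e+00 2.0000e-04 1.7054e+00] F [-0.5  0.3  0.5] M [-0.05 -0.05  0.  ] w 0.0642 q [ 0.21  0.59 -0.68  1.8   0.46  0.91 -0.54]
shift [ 0.6934 -0.0146 -0.0625] turn [0.0007 0.0003 0.2845]
```

View pics/s10.png

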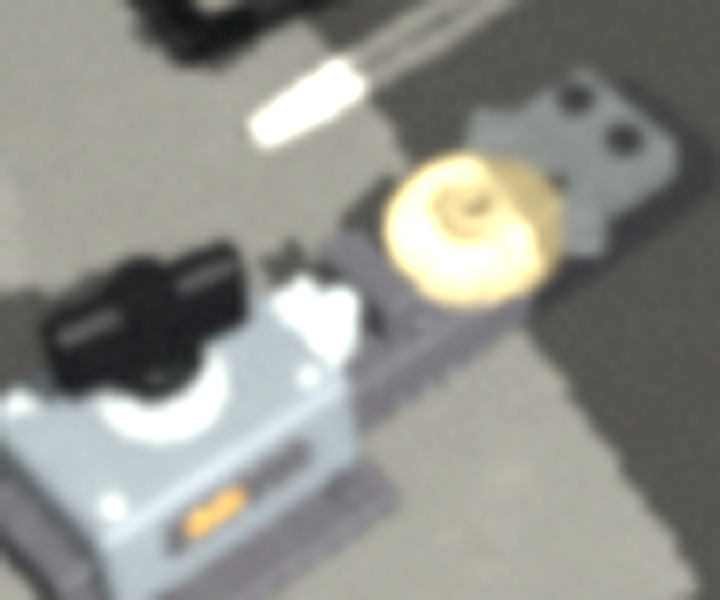

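View pics/t10.png

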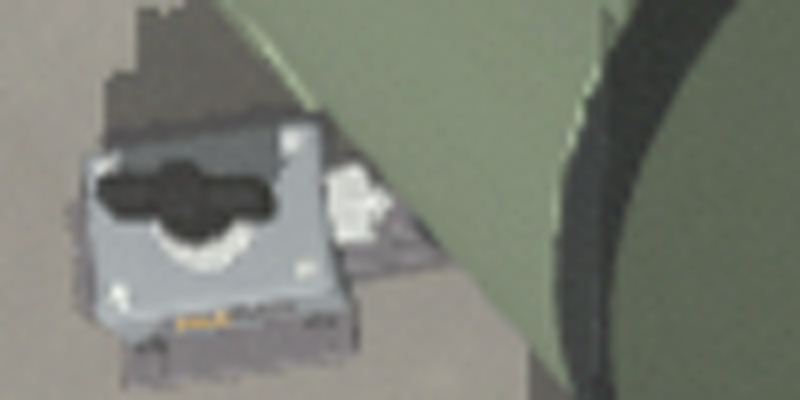

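```bash
python3 - <<'E'
from h import *
np.set_printoptions(precision=4,suppress=True)
T=lambda x,y,z:onz("top",*uz(x,y,154,172,13),z)[:2]
S=lambda x,y,z:onz("scene",*uz(x,y,140,222,10),z)[:2]
print("ring",T(278,265,.044)); 
t=cv2.imread("pics/top0.png");b=cv2.imread("pics/scene0.png")
for n,im,(x0,y0,x1,y1) in(("top",t,(158,183,187,197)),("scene",b,(152,222,184,247))):
    k=np.zeros(im.shape[:2],np.uint8);k[y0:y1,x0:x1]=(im[y0:y1,x0:x1].max(2)<52)*255
    c=max(cv2.findContours(k,cv2.RETR_EXTERNAL,cv2.CHAIN_APPROX_NONE)[0],key=cv2.contourArea)
    M=cv2.moments(k,True);print(n,M["m10"]/M["m00"],M["m01"]/M["m00"],cv2.minAreaRect(c),cv2.boundingRect(c))
    for r in k[y0:y1,x0:x1]: print(''.join('#' if v else '.' for v in r))
    print(onz(n,M["m10"]/M["m00"],M["m01"]/M["m00"],.078),onz(n,M["m10"]/M["m00"],M["m01"]/M["m00"],.072))
print("proj of candidate",[proj("top",[.5425,.1985,z]) for z in(.086,.058)],[proj("scene",[.5425,.1985,z]) for z in(.086,.058)])
E
```

```text
ring [0.5427 0.1988]
top 173.0483870967742 189.33870967741936 ((172.8823699951172, 189.47059631347656), (20.372989654541016, 8.731282234191895), 14.03624439239502) (163, 185, 21, 10)
.............................
.............................
.............###.............
............#####............
.....###################.....
.....#####################...
.....##############...####...
......####################...
.......###################...
............#########........
.............#######.........
...............###...........
.............................
.............................
[0.5417 0.1963 0.078 ] [0.5431 0.1977 0.072 ]
scene 167.17818181818183 235.28363636363636 ((167.27999877929688, 235.5399932861328), (15.652478218078613, 25.401735305786133), 79.69515228271484) (155, 226, 25, 18)
................................
................................
................................
................................
........................###.....
.....................#####......
.............##########.........
............#########.....##....
...........#########.
[... 169 characters left out ...]
##.....
...###.....##############.......
...##....##############.........
...####################.........
...####################.........
....##################..........
....##################..........
.....############..#............
.....####.....#####.............
................................
................................
................................
[0.5352 0.1991 0.078 ] [0.5401 0.1977 0.072 ]
proj of candidate [(np.float64(171.51243429102888), np.float64(188.33026671853258)), (np.float64(173.90140132169094), np.float64(190.80609849292657))] [(np.float64(165.28065702089685), np.float64(230.35180541857096)), (np.float64(167.26044456850056), np.float64(238.95311465369866))]
```

Emit:
arm_command(
  deltas=[
    [0.6, 0.2, 0, -0.05, 0, 0, 0.1],
    [0.6, 0.45, 0, -0.05, 0, 0, 0.2],
    [0.6, 0.72, -0.01, -0.05, 0, 0, 0.26],
    [0.6, 0.72, -0.01, -0.05, 0, 0, 0.26],
    [0.6, 0.72, -0.01, -0.05, 0, 0, 0.26],
  ],
)

```text
clock: 16.68
position: [0.5409, 0.1987, 0.182]
tool_rot: [-3.14, 0.001, 1.502]
force: [-0.0, 0.2, -1.2]
grip_width: 0.0684
```

```bash
python3 - <<'E'
from h import *
st()
plan([.5418,.1985,.071],1.50)
E
```

```text
16.68 p [0.5409 0.1987 0.182 ] rot [-3.1404e+00  9.0000e-04  1.5020e+00] F [-0.   0.2 -1.2] M [-0.01  0.02  0.07] w 0.0684 q [-0.01  0.59 -0.63  1.77  0.43  0.92 -0.9 ]
shift [-2.0e-04  6.7e-03  7.4e-01] turn [-0.0015  0.0012  0.0026]
```

Emit:
arm_command(
  deltas=[
    [0.5, 0, 0.007, 0.1, 0, 0, 0],
    [0.5, 0, 0.007, 0.35, 0, 0, 0],
    [0.5, 0, 0.007, 0.6, 0, 0, 0],
    [0.5, 0, 0.007, 0.72, 0, 0, 0],
    [0.5, 0, 0.007, 0.74, 0, 0, 0],
    [0.5, 0, 0.007, 0.74, 0, 0, 0],
  ],
)

```text
clock: 17.42
position: [0.5427, 0.1993, 0.0724]
tool_rot: [3.141, -0.0, 1.501]
force: [0.5, -0.1, 0.0]
grip_width: 0.0642
```

Emit:
arm_command(
  deltas=[
    [-0.9, 0, 0, 0, 0, 0, 0],
    [-0.9, 0, 0, 0, 0, 0, 0],
    [-0.9, 0, 0, 0, 0, 0, 0],
    [-0.9, 0, 0, 0, 0, 0, 0],
    [-0.9, 0, 0, 0, 0, 0, 0],
  ],
  newtons=50,
)

```text
clock: 18.05
position: [0.5427, 0.1992, 0.0724]
tool_rot: [3.141, -0.0, 1.501]
force: [-0.7, -1.3, 8.0]
grip_width: 0.0144
```

```bash
python3 - <<'E'
from h import *
st()
s=cams.grab_frame("scene");zoom(s,140,195,240,270,8,"pics/s11.png",1.2,0)
E
```

```text
18.05 p [0.5427 0.1992 0.0724] rot [ 3.1405e+00 -1.0000e-04  1.5014e+00] F [-0.7 -1.3  8. ] M [-0.29  0.15 -0.01] w 0.0144 q [-0.08  0.74 -0.54  1.83  0.55  0.73 -1.  ]
```

View pics/s11.png

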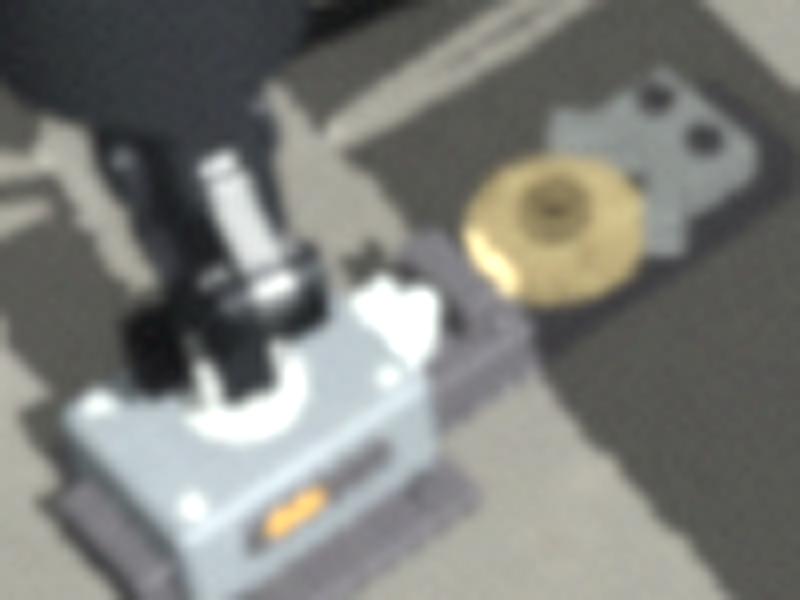

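Emit:
arm_command(
  deltas=[
    [-0.9, 0, 0, 0, 0, 0, 0.1],
    [-0.9, 0, 0, 0, 0, 0, 0.25],
    [-0.9, 0, 0, 0, 0, 0, 0.4],
    [-0.9, 0, 0, 0, 0, 0, 0.4],
  ],
  newtons=60,
)

```text
clock: 18.6
position: [0.5432, 0.1991, 0.0725]
tool_rot: [3.14, -0.001, 1.187]
force: [3.6, -2.0, 6.8]
grip_width: 0.0142
```

```bash
python3 - <<'E'
from h import *
st()
E
```

```text
18.6 p [0.5432 0.1991 0.0725] rot [ 3.1396e+00 -7.0000e-04  1.1872e+00] F [ 3.6 -2.   6.8] M [-0.6  -0.88  0.05] w 0.0142 q [-0.13  0.72 -0.46  1.83  0.48  0.7  -1.25]
```

Emit:
arm_command(
  deltas=[
    [-0.9, 0, 0, 0, 0, 0, 0.15],
    [-0.9, 0, 0, 0, 0, 0, 0.3],
    [-0.9, 0, 0, 0, 0, 0, 0.45],
    [-0.9, 0, 0, 0, 0, 0, 0.6],
    [-0.9, 0, 0, 0, 0, 0, 0.6],
  ],
)

```text
clock: 19.23
position: [0.5439, 0.1986, 0.0725]
tool_rot: [3.139, -0.002, 0.716]
force: [8.5, -5.0, 5.8]
grip_width: 0.0142
```

```bash
python3 - <<'E'
from h import *
st()
s=cams.grab_frame("scene");zoom(s,140,195,240,270,8,"pics/s12.png",1.2,0)
E
```

```text
19.23 p [0.5439 0.1986 0.0725] rot [ 3.1394e+00 -2.1000e-03  7.1600e-01] F [ 8.5 -5.   5.8] M [-1.13 -1.79  0.05] w 0.0142 q [-0.21  0.71 -0.34  1.84  0.37  0.66 -1.63]
```

View pics/s12.png

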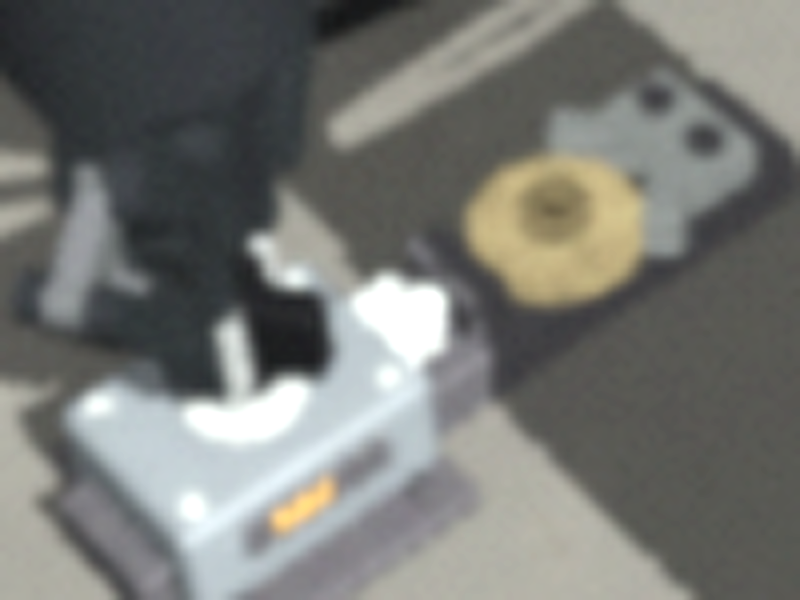

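Emit:
arm_command(
  deltas=[
    [-0.9, 0.004, 0.01, 0, 0, 0, 0.12],
    [-0.9, 0.004, 0.01, 0, 0, 0, 0.24],
    [-0.9, 0.004, 0.01, 0, 0, 0, 0.36],
    [-0.9, 0.004, 0.01, 0, 0, 0, 0.48],
    [-0.9, 0.004, 0.01, 0, 0, 0, 0.6],
    [-0.9, 0.004, 0.01, 0, 0, 0, 0.6],
  ],
)

```text
clock: 20.02
position: [0.5445, 0.1978, 0.0724]
tool_rot: [3.14, -0.001, 0.245]
force: [2.8, -6.4, 9.4]
grip_width: 0.0146
```

```bash
python3 - <<'E'
from h import *
st()
s=cams.grab_frame("scene");cv2.imwrite("pics/s13r.png",s);zoom(s,140,195,240,270,8,"pics/s13.png",1.2,0)
E
```

```text
20.02 p [0.5445 0.1978 0.0724] rot [ 3.1405e+00 -1.2000e-03  2.4530e-01] F [ 2.8 -6.4  9.4] M [-1.35 -0.49  0.08] w 0.0146 q [-0.29  0.69 -0.22  1.84  0.24  0.63 -1.99]
```

View pics/s13.png

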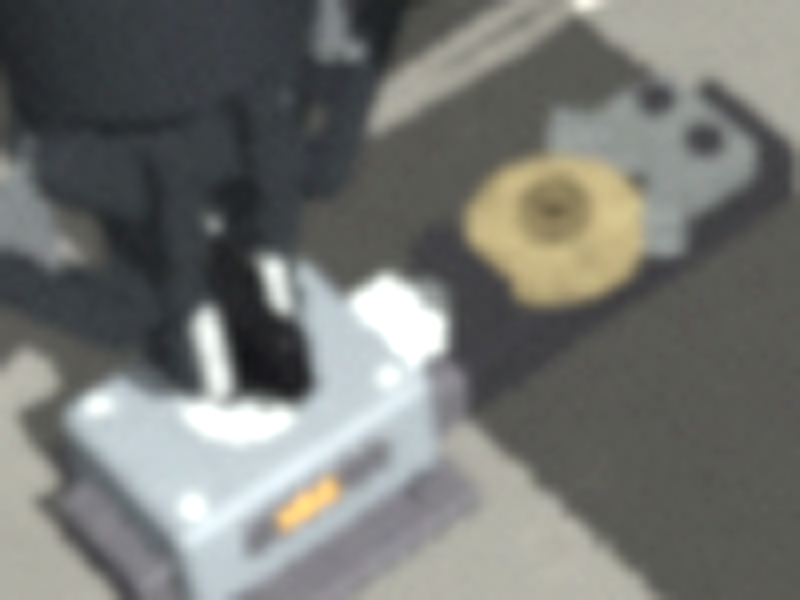

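Emit:
arm_command(
  deltas=[
    [0.6, 0, 0.007, 0, 0, 0, 0],
    [0.6, 0, 0.007, 0, 0, 0, 0],
    [0.6, 0, 0.007, 0, 0, 0, 0],
    [0.6, 0, 0.007, 0, 0, 0, -0.2],
    [0.6, 0, 0.007, 0, 0, 0, -0.4],
    [0.6, 0, 0.007, 0, 0, 0, -0.6],
    [0.6, 0, 0.007, 0, 0, 0, -0.8],
    [0.6, 0, 0.007, 0, 0, 0, -1],
  ],
)

```text
clock: 21.08
position: [0.5438, 0.1976, 0.0717]
tool_rot: [-3.141, 0.0, 1.036]
force: [0.1, -0.2, -0.6]
grip_width: 0.068
```

Emit:
arm_command(
  deltas=[
    [0.6, 0, 0, 0, 0, 0, -0.2],
    [0.6, 0, 0, 0, 0, 0, -0.4],
    [0.6, 0, 0, 0, 0, 0, -0.6],
    [0.6, 0, 0, 0, 0, 0, -0.8],
    [0.6, 0, 0, 0, 0, 0, -1],
  ],
)

```text
clock: 21.7
position: [0.5439, 0.1975, 0.0717]
tool_rot: [-3.141, -0.0, 1.821]
force: [0.7, -0.6, -0.7]
grip_width: 0.0684
```

Emit:
arm_command(
  deltas=[
    [0.6, 0, 0, 0, 0, 0, -0.2],
    [0.6, 0, 0, 0, 0, 0, -0.4],
    [0.6, 0, 0, 0, 0, 0, -0.6],
    [0.6, 0, 0, 0, 0, 0, -0.8],
    [0.6, 0, 0, 0, 0, 0, -1],
  ],
)

```text
clock: 22.32
position: [0.5439, 0.1975, 0.0717]
tool_rot: [-3.141, -0.0, 2.607]
force: [0.6, 0.2, -0.2]
grip_width: 0.0686
```

Emit:
arm_command(
  deltas=[
    [0.6, 0, 0, 0, 0, 0, -0.2],
    [0.6, 0, 0, 0, 0, 0, -0.4],
    [0.6, 0, 0, 0, 0, 0, -0.6],
    [0.6, 0, 0, 0, 0, 0, -0.8],
    [0.6, 0, 0, 0, 0, 0, -1],
    [0.6, 0, 0, 0, 0, 0, -1],
  ],
)

```text
clock: 23.08
position: [0.5438, 0.1974, 0.0715]
tool_rot: [3.141, -0.001, -2.898]
force: [-0.4, -0.2, -0.4]
grip_width: 0.0688
```

```bash
python3 - <<'E'
from h import *
st();plan([.5447,.197,.072],-2.897)
s=cams.grab_frame("scene");cv2.imwrite("pics/s14r.png",s);zoom(s,140,195,240,270,8,"pics/s14.png",1.2,0)
E
```

```text
23.07 p [0.5438 0.1974 0.0715] rot [ 3.1411e+00 -6.0000e-04 -2.8975e+00] F [-0.4 -0.2 -0.4] M [-0.01 -0.01 -0.01] w 0.0688 q [ 0.18  0.89 -0.96  1.81  0.91  0.95  0.62]
shift [-0.0051 -0.0039 -0.0034] turn [ 0.0007 -0.0007 -0.0006]
```

View pics/s14.png

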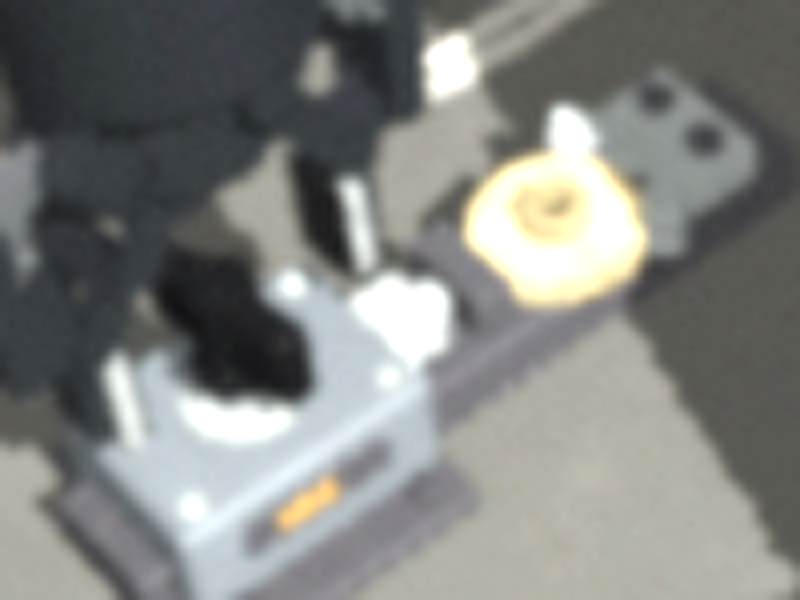

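Emit:
arm_command(
  deltas=[
    [-0.9, -0.003, -0.002, 0, 0, 0, 0],
    [-0.9, -0.003, -0.002, 0, 0, 0, 0],
    [-0.9, -0.003, -0.002, 0, 0, 0, 0],
    [-0.9, -0.003, -0.002, 0, 0, 0, 0],
    [-0.9, -0.003, -0.002, 0, 0, 0, 0.13],
    [-0.9, -0.003, -0.002, 0, 0, 0, 0.26],
    [-0.9, -0.003, -0.002, 0, 0, 0, 0.4],
    [-0.9, -0.003, -0.002, 0, 0, 0, 0.4],
  ],
)

```text
clock: 24.12
position: [0.5445, 0.1971, 0.0721]
tool_rot: [-3.141, 0.0, 3.07]
force: [-1.2, -2.8, 6.7]
grip_width: 0.0139
```

```bash
python3 - <<'E'
from h import *
st()
s=cams.grab_frame("scene");cv2.imwrite("pics/s15r.png",s);zoom(s,140,195,240,270,8,"pics/s15.png",1.2,0)
E
```

```text
24.12 p [0.5445 0.1971 0.0721] rot [-3.1408e+00  4.0000e-04  3.0704e+00] F [-1.2 -2.8  6.7] M [-0.52  0.36  0.04] w 0.0139 q [ 0.15  0.86 -0.9   1.82  0.86  0.91  0.34]
```

View pics/s15.png

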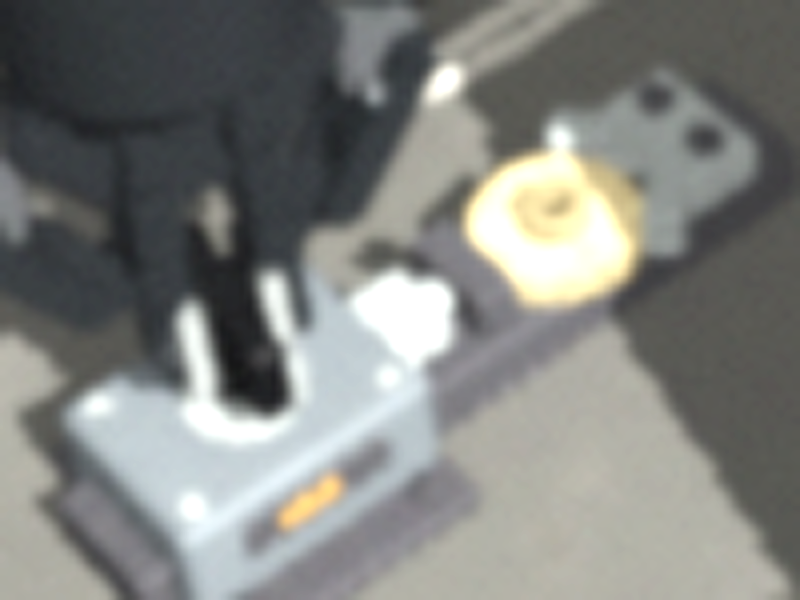

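```bash
cat >> h.py <<'E'
def tab(s):
    h=cv2.cvtColor(s,cv2.COLOR_BGR2HSV);m=cv2.inRange(h,(8,90,90),(32,255,255));k=np.zeros_like(m);k[246:275,165:190]=m[246:275,165:190]
    w=h[...,1].astype(float)*(k>0);M=cv2.moments(k,True);c=max(cv2.findContours(k,cv2.RETR_EXTERNAL,cv2.CHAIN_APPROX_NONE)[0],key=cv2.contourArea)
    print("tab area",M["m00"],"c",round(M["m10"]/M["m00"],2),round(M["m01"]/M["m00"],2),"bb",cv2.boundingRect(c))
E
python3 - <<'E'
from h import *
for f in("scene0","s13r","s14r","s15r"): tab(cv2.imread(f"pics/{f}.png"))
C=np.array([.5418,.1985,0]);cx=np.array([.143,-.9897,0]);cy=np.array([.9897,.143,0])
for o in(0,2,4,6,9):
    q=[proj("scene",C+[0,0,.027+dz]-cy*(.0315+o/1000)+cx*dx) for dx in(-.009,.009) for dz in(-.004,.004)];print(o,np.round(np.mean(q,0),1),np.round(q,1).tolist())
E
```

```text
tab area 20.0 c 176.15 258.85 bb (173, 256, 7, 6)
tab area 18.0 c 178.0 257.5 bb (175, 255, 7, 6)
tab area 19.0 c 178.0 257.58 bb (175, 255, 7, 6)
tab area 20.0 c 178.2 257.45 bb (175, 255, 8, 6)
0 [178.1 257.1] [[174.8, 260.6], [174.3, 258.3], [181.8, 255.8], [181.4, 253.5]]
2 [178.6 257.6] [[175.4, 261.2], [174.9, 258.9], [182.4, 256.4], [181.9, 254.1]]
4 [179.2 258.2] [[175.9, 261.7], [175.4, 259.5], [182.9, 256.9], [182.5, 254.7]]
6 [179.8 258.8] [[176.5, 262.3], [176.0, 260.1], [183.5, 257.5], [183.1, 255.2]]
9 [180.6 259.7] [[177.3, 263.2], [176.8, 261.0], [184.3, 258.4], [183.9, 256.1]]
```

Emit:
arm_command(
  deltas=[
    [-0.9, 0, 0.003, 0, 0, 0, 0.12],
    [-0.9, 0, 0.004, 0, 0, 0, 0.24],
    [-0.9, 0, 0.004, 0, 0, 0, 0.36],
    [-0.9, 0, 0.004, 0, 0, 0, 0.36],
  ],
)

```text
clock: 24.68
position: [0.5444, 0.1967, 0.072]
tool_rot: [-3.139, 0.001, 2.788]
force: [-3.2, -7.9, 11.0]
grip_width: 0.0142
```

```bash
python3 - <<'E'
from h import *
st()
s=cams.grab_frame("scene");cv2.imwrite("pics/s16r.png",s);zoom(s,140,195,240,270,8,"pics/s16.png",1.2,0);tab(s)
E
```

```text
24.68 p [0.5444 0.1967 0.072 ] rot [-3.1392e+00  8.0000e-04  2.7877e+00] F [-3.2 -7.9 11. ] M [-1.74  0.73  0.06] w 0.0142 q [ 0.12  0.84 -0.84  1.82  0.81  0.88  0.09]
tab area 17.0 c 178.71 257.06 bb (176, 255, 7, 5)
```

View pics/s16.png

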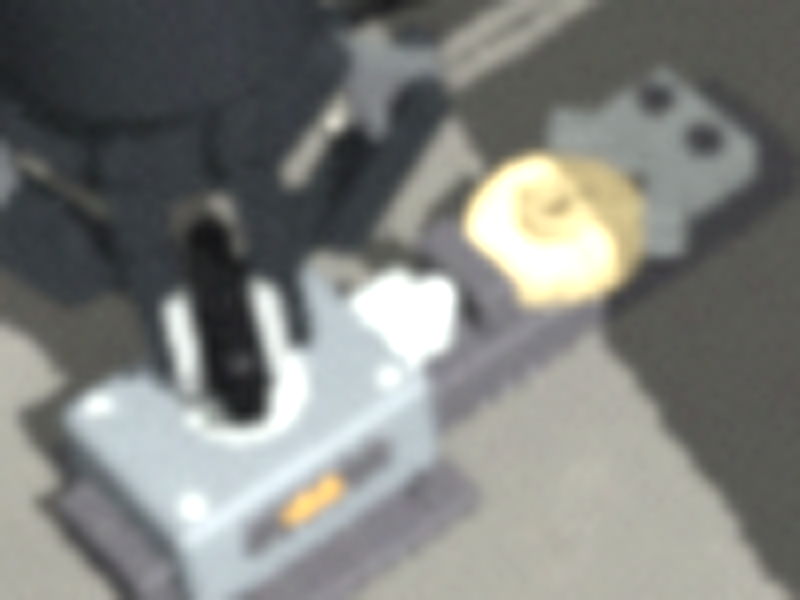

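Emit:
arm_command(
  deltas=[
    [-0.9, 0, -0.008, 0, 0, 0, 0.1],
    [-0.9, 0, -0.012, 0, 0, 0, 0.2],
    [-0.9, 0, -0.012, 0, 0, 0, 0.25],
    [-0.9, 0, -0.012, 0, 0, 0, 0.25],
  ],
)

```text
clock: 25.22
position: [0.5442, 0.1962, 0.072]
tool_rot: [3.141, 0.001, 2.593]
force: [1.1, -1.5, 6.1]
grip_width: 0.014
```

```bash
python3 - <<'E'
from h import *
st()
s=cams.grab_frame("scene");cv2.imwrite("pics/s17r.png",s);tab(s)
t=cams.grab_frame("top");cv2.imwrite("pics/t17r.png",t)
zoom(s,155,225,205,275,12,"pics/s17.png",1.2,0);
zoom(t,150,180,200,215,14,"pics/t17.png",1.2,0)
E
```

```text
25.23 p [0.5442 0.1962 0.072 ] rot [3.1414e+00 7.0000e-04 2.5933e+00] F [ 1.1 -1.5  6.1] M [-0.34 -0.14  0.21] w 0.014 q [ 0.09  0.82 -0.8   1.82  0.78  0.85 -0.08]
tab area 20.0 c 178.85 257.15 bb (176, 255, 7, 6)
```

View pics/s17.png

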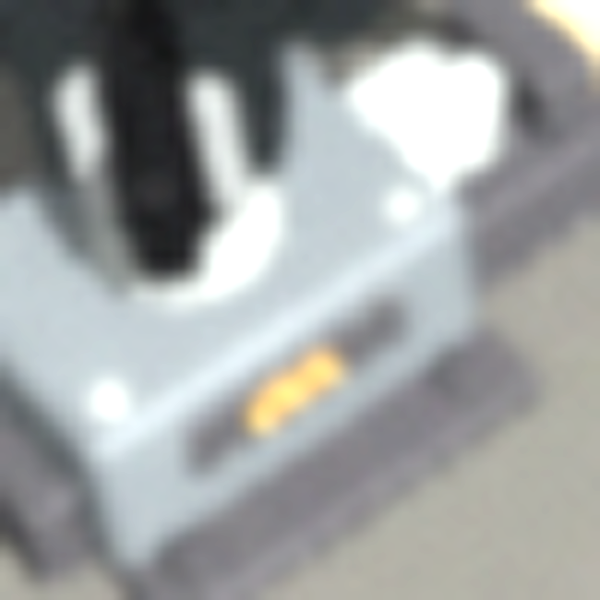

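View pics/t17.png

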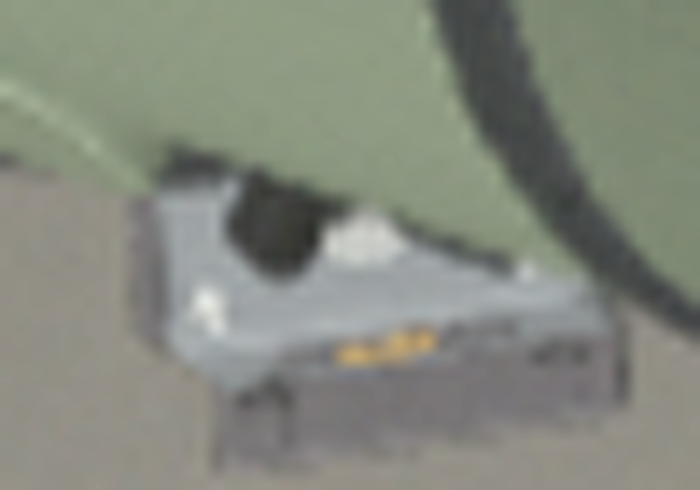

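```bash
cat >> h.py <<'E'
def gold(im,x0,y0,x1,y1,show=False):
    c=im[y0:y1,x0:x1].astype(float);g=np.clip((c[...,2]-c[...,0]-25)/90,0,1.5)
    yy,xx=np.mgrid[y0:y1,x0:x1];A=g.sum();r=g.sum(1)
    print("area",round(A,2),"c",round((g*xx).sum()/A,2),round((g*yy).sum()/A,2),"rows",np.round(r,1))
E
python3 - <<'E'
from h import *
for f in("top0","t10r","t17r"): gold(cv2.imread(f"pics/{f}.png"),168,199,190,216)
for f in("scene0","s10r","s15r","s16r","s17r"): gold(cv2.imread(f"pics/{f}.png"),168,250,190,270)
C=np.array([.5418,.1985,0]);cx=np.array([.143,-.9897,0]);cy=np.array([.9897,.143,0])
for o in(0,6): print(np.round([proj("top",C+[0,0,z]-cy*(.0315+o/1000)) for z in(.023,.031)],2))
E
```

```text
area 1.41 c 174.5 204.88 rows [0.  0.  0.  0.  0.  0.2 1.2 0.  0.  0.  0.  0.  0.  0.  0.  0.  0. ]
area 1.84 c 174.64 204.86 rows [0.  0.  0.  0.  0.  0.3 1.6 0.  0.  0.  0.  0.  0.  0.  0.  0.  0. ]
area 2.73 c 177.22 204.52 rows [0.  0.  0.  0.  0.  1.3 1.4 0.  0.  0.  0.  0.  0.  0.  0.  0.  0. ]
area 14.68 c 176.37 258.57 rows [0.  0.  0.  0.  0.  0.  1.  2.6 3.4 3.6 2.8 1.3 0.  0.  0.  0.  0.  0.
 0.  0. ]
area 15.74 c 176.36 258.58 rows [0.  0.  0.  0.  0.  0.  1.1 2.8 3.6 3.8 2.9 1.5 0.  0.  0.  0.  0.  0.
 0.  0. ]
area 17.21 c 178.39 257.23 rows [0.  0.  0.  0.  0.4 2.1 3.3 3.9 3.5 2.9 1.2 0.  0.  0.  0.  0.  0.  0.
 0.  0. ]
area 15.72 c 178.68 257.04 rows [0.  0.  0.  0.  0.4 2.  3.3 3.9 3.3 2.3 0.4 0.  0.  0.  0.  0.  0.  0.
 0.  0. ]
area 18.8 c 178.94 256.98 rows [0.  0.  0.  0.  0.9 2.7 4.  4.1 3.6 2.6 1.  0.  0.  0.  0.  0.  0.  0.
 0.  0. ]
[[177.93 205.24]
 [177.32 204.69]]
[[178.17 207.41]
 [177.56 206.87]]
```

Emit:
arm_command(
  deltas=[
    [-0.9, 0, -0.002, 0, 0, 0, 0.1],
    [-0.9, 0, -0.004, 0, 0, 0, 0.2],
    [-0.9, 0, -0.004, 0, 0, 0, 0.2],
    [-0.9, 0, -0.004, 0, 0, 0, 0.2],
  ],
)

```text
clock: 25.82
position: [0.544, 0.1959, 0.0721]
tool_rot: [3.141, 0.0, 2.439]
force: [2.2, 0.1, 6.9]
grip_width: 0.0143
```

```bash
python3 - <<'E'
from h import *
st()
s=cams.grab_frame("scene");cv2.imwrite("pics/s18r.png",s);gold(s,168,250,190,270)
t=cams.grab_frame("top");cv2.imwrite("pics/t18r.png",t);gold(t,168,199,190,216)
E
```

```text
25.82 p [0.544  0.1959 0.0721] rot [3.1408e+00 5.0000e-04 2.4386e+00] F [2.2 0.1 6.9] M [ 0.02 -0.38  0.15] w 0.0143 q [ 0.07  0.81 -0.77  1.82  0.75  0.83 -0.21]
area 26.88 c 179.43 257.02 rows [0.  0.  0.  0.  1.4 3.8 5.2 5.8 5.  3.9 1.7 0.  0.  0.  0.  0.  0.  0.
 0.  0. ]
area 8.69 c 177.57 204.75 rows [0.  0.  0.  0.  0.  2.7 5.5 0.5 0.  0.  0.  0.  0.  0.  0.  0.  0. ]
```

Emit:
arm_command(
  deltas=[
    [-0.9, 0.002, 0.001, 0, 0, 0, 0.08],
    [-0.9, 0.002, 0.001, 0, 0, 0, 0.16],
    [-0.9, 0.002, 0.001, 0, 0, 0, 0.2],
    [-0.9, 0.002, 0.001, 0, 0, 0, 0.2],
  ],
)

```text
clock: 26.42
position: [0.5438, 0.1957, 0.072]
tool_rot: [3.141, 0.001, 2.281]
force: [0.5, -4.1, 8.1]
grip_width: 0.0142
```

```bash
python3 - <<'E'
from h import *
st()
s=cams.grab_frame("scene");cv2.imwrite("pics/s19r.png",s);gold(s,168,250,190,270)
t=cams.grab_frame("top");cv2.imwrite("pics/t19r.png",t);gold(t,168,199,190,216)
zoom(s,155,225,205,275,12,"pics/s19.png",1.2,0);
zoom(t,150,180,200,215,14,"pics/t19.png",1.2,0)
E
```

```text
26.43 p [0.5438 0.1957 0.072 ] rot [3.1414e+00 8.0000e-04 2.2809e+00] F [ 0.5 -4.1  8.1] M [-0.63 -0.26  0.25] w 0.0142 q [ 0.05  0.8  -0.74  1.82  0.73  0.81 -0.35]
area 35.17 c 179.89 257.24 rows [0.  0.  0.  0.  2.  4.5 6.2 6.9 6.4 5.2 3.2 0.8 0.  0.  0.  0.  0.  0.
 0.  0. ]
area 11.92 c 177.23 205.2 rows [0.  0.  0.  0.  0.  1.7 6.  4.2 0.  0.  0.  0.  0.  0.  0.  0.  0. ]
```

View pics/s19.png

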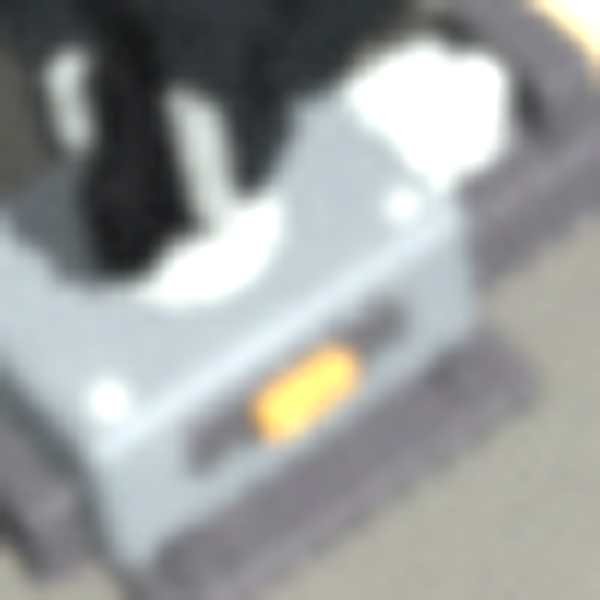

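View pics/t19.png

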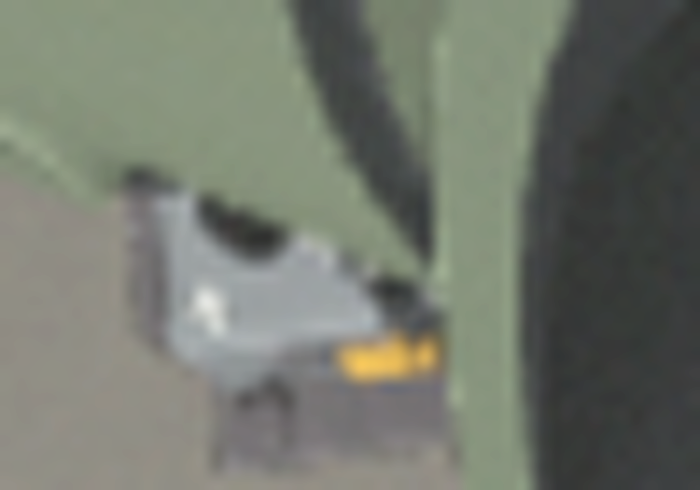

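Emit:
arm_command(
  deltas=[
    [-0.9, -0.003, -0.003, 0, 0, 0, 0.08],
    [-0.9, -0.003, -0.003, 0, 0, 0, 0.15],
    [-0.9, -0.003, -0.003, 0, 0, 0, 0.18],
    [-0.9, -0.003, -0.003, 0, 0, 0, 0.18],
  ],
)

```text
clock: 27.02
position: [0.5435, 0.1955, 0.072]
tool_rot: [3.141, 0.0, 2.14]
force: [1.6, -0.6, 8.0]
grip_width: 0.0147
```

```bash
python3 - <<'E'
from h import *
st()
s=cams.grab_frame("scene");cv2.imwrite("pics/s20r.png",s);gold(s,168,250,190,270)
t=cams.grab_frame("top");cv2.imwrite("pics/t20r.png",t);gold(t,168,199,190,216)
for n in("17","18","19","20"):
    a=cv2.imread(f"pics/t{n}r.png")[200:214,174:181].astype(float);print(n,np.round((a[...,2]-a[...,0]).mean(1)[1:12]))
zoom(s,155,225,205,275,12,"pics/s20.png",1.2,0);
E
```

```text
27.02 p [0.5435 0.1955 0.072 ] rot [3.1412e+00 2.0000e-04 2.1400e+00] F [ 1.6 -0.6  8. ] M [-0.12 -0.17  0.25] w 0.0147 q [ 0.03  0.79 -0.71  1.83  0.7   0.8  -0.47]
area 42.89 c 180.4 257.35 rows [0.  0.  0.  0.2 2.3 4.9 6.9 8.4 8.1 6.5 4.1 1.4 0.1 0.  0.  0.  0.  0.
 0.  0. ]
area 0.0 c nan nan rows [0. 0. 0. 0. 0. 0. 0. 0. 0. 0. 0. 0. 0. 0. 0. 0. 0.]
17 [-6. -6.  5. 40. 39.  0.  1.  2.  2.  2.  3.]
18 [-6. -6.  4. 57. 96. 25.  2.  1.  2.  2.  3.]
19 [ -4.  -4.   1.  45. 101.  78.   8.   2.   1.   1.   3.]
20 [4. 3. 3. 4. 3. 4. 4. 4. 4. 4. 4.]h.py:34: RuntimeWarning: invalid value encountered in scalar divide
  print("area",round(A,2),"c",round((g*xx).sum()/A,2),round((g*yy).sum()/A,2),"rows",np.round(r,1))
```

View pics/s20.png

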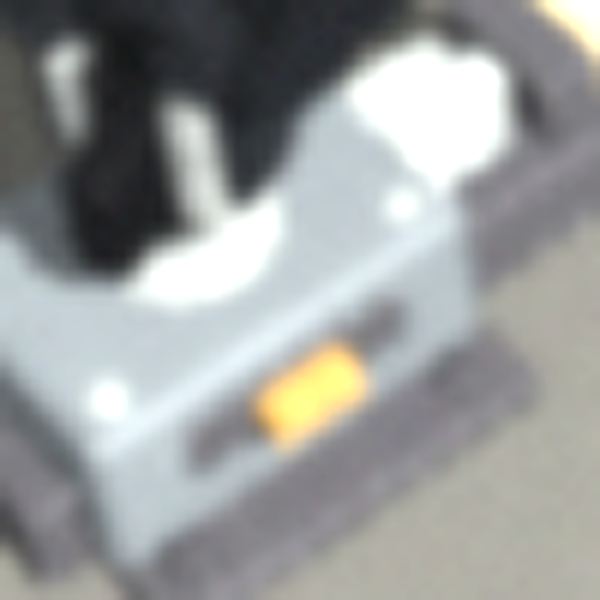

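Emit:
arm_command(
  deltas=[
    [-0.3, 0, 0, 0, 0, 0, 0],
    [0.4, 0, 0, 0, 0, 0, 0],
    [0.5, 0, 0, 0, 0, 0, 0],
    [0.5, 0, 0, 0, 0, 0, 0],
    [0.5, 0, 0, -0.1, 0, 0, 0],
    [0.5, 0, 0, -0.4, 0, 0, 0],
    [0.5, 0, 0, -0.7, 0, 0, 0],
    [0.5, 0, 0, -1, 0, 0, 0],
  ],
)

```text
clock: 28.12
position: [0.5431, 0.1954, 0.2243]
tool_rot: [3.141, -0.0, 2.138]
force: [0.7, -0.2, -0.3]
grip_width: 0.0638
```

```bash
python3 - <<'E'
from h import *
st();plan([.42,-.05,.25],1.5)
E
```

```text
28.12 p [0.5431 0.1954 0.2243] rot [ 3.141  -0.      2.1381] F [ 0.7 -0.2 -0.3] M [-0.03  0.02  0.02] w 0.0638 q [ 0.13  0.59 -0.84  1.72  0.5   1.05 -0.32]
shift [-0.9387 -1.5715 -0.1724] turn [ 7.000e-04 -2.000e-04  8.125e-01]
```

Emit:
arm_command(
  deltas=[
    [0.5, -0.2, -0.25, -0.05, 0, 0, 0.1],
    [0.5, -0.45, -0.5, -0.15, 0, 0, 0.3],
    [0.5, -0.7, -0.75, -0.15, 0, 0, 0.5],
    [0.5, -0.94, -1, -0.15, 0, 0, 0.7],
    [0.5, -0.94, -1, -0.15, 0, 0, 0.7],
    [0.5, -0.94, -1, -0.15, 0, 0, 0.7],
  ],
)

```text
clock: 28.88
position: [0.4927, -0.0037, 0.2451]
tool_rot: [3.141, -0.0, 1.589]
force: [0.3, 0.7, 0.1]
grip_width: 0.0642
```

```bash
python3 - <<'E'
from h import *
st()
s=cams.grab_frame("scene");cv2.imwrite("pics/s21r.png",s);gold(s,168,250,190,270)
t=cams.grab_frame("top");cv2.imwrite("pics/t21r.png",t);gold(t,168,199,190,216)
for n in("17","18","19","21"):
    a=cv2.imread(f"pics/t{n}r.png")[200:214,174:181].astype(float);print(n,np.round((a[...,2]-a[...,0]).mean(1)[1:12]))
zoom(s,140,195,240,270,8,"pics/s21.png",1.2,0);zoom(t,150,165,250,215,8,"pics/t21.png",1.2,0)
E
```

```text
28.88 p [ 0.4927 -0.0037  0.2451] rot [ 3.1406e+00 -1.0000e-04  1.5889e+00] F [0.3 0.7 0.1] M [ 0.03 -0.03 -0.02] w 0.0642 q [ 0.48  0.4  -0.76  1.92  0.33  0.96 -0.42]
area 42.51 c 180.42 257.36 rows [0.  0.  0.  0.2 2.3 4.8 6.9 8.3 8.1 6.4 4.1 1.4 0.1 0.  0.  0.  0.  0.
 0.  0. ]
area 17.02 c 177.65 205.46 rows [0.  0.  0.  0.  0.  2.6 6.2 5.8 2.3 0.  0.  0.  0.  0.  0.  0.  0. ]
17 [-6. -6.  5. 40. 39.  0.  1.  2.  2.  2.  3.]
18 [-6. -6.  4. 57. 96. 25.  2.  1.  2.  2.  3.]
19 [ -4.  -4.   1.  45. 101.  78.   8.   2.   1.   1.   3.]
21 [ -6.  -6.   4.  53. 100.  95.  54.   2.   2.   2.   3.]
```

View pics/s21.png

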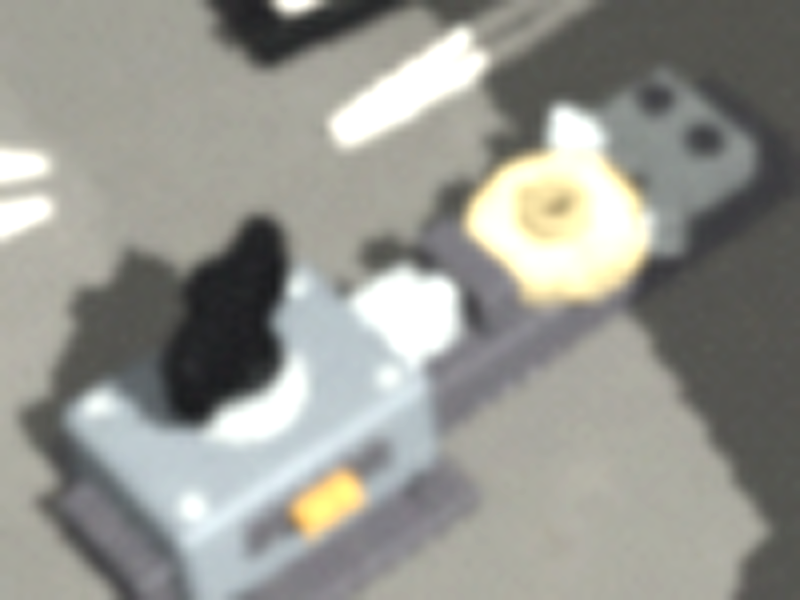

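View pics/t21.png

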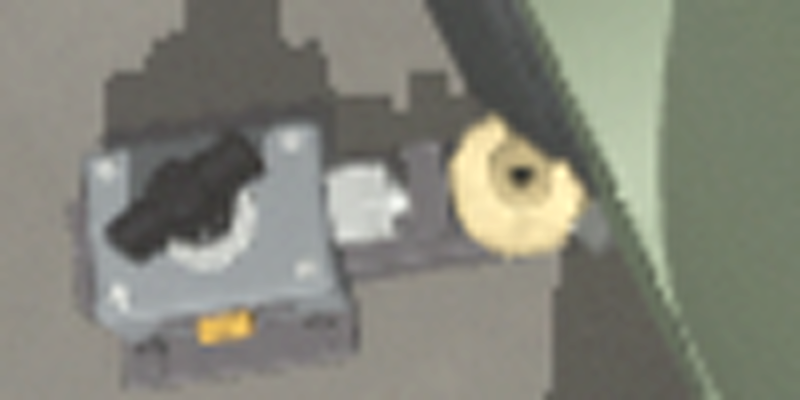

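```bash
python3 - <<'E'
from h import *
a=cv2.imread("pics/scene0.png");b=cv2.imread("pics/s21r.png");d=cv2.absdiff(a,b).max(2)
for n,(x0,y0,x1,y1) in dict(dish=(318,187,340,205),jar=(343,170,362,192),hex=(255,248,292,278),tweez=(180,182,228,214)).items(): print(n,d[y0:y1,x0:x1].mean().round(1),(d[y0:y1,x0:x1]>60).sum())
job.job_done();st()
E
```

```text
dish 10.6 0
jar 9.4 0
hex 5.7 0
tweez 41.8 408
the job is handed in; nothing more can be done
the job is handed in; nothing more can be done
```

The gear is seated in the vee and clamped, with the indicator tab out by about 6 mm. The job was handed in at about 29 s with the gripper clear of everything.

- **Gear:** I picked it up across the rim, laid it flat on the bed and pushed it along +x until it stopped, at a steady 16.5 N. I then let go before tightening the knob. The last pictures show it flat in the vee with the pad against it.
- **Knob:** I turned it clockwise in two grips, about 2.2 rad in all.
- **Tab:** After letting go, the top view gives 6.0 to 6.5 mm out and the scene view about 6.0 mm. The tab did not move back when the wing was released.
- **Measurement differences:** The two cameras disagreed by 2 to 4 mm on positions, so I found the vee by touch.
- **Unexplained forces:** While laying the gear I saw some side forces of about 5 N, from an early touch on the vee and from contact while lowering it, that I could not fully explain.
- **Other things on the bench:** Compared with the first picture, the dish, jar and hex key had not changed. The tweezers area failed that comparison (408 changed pixels). I put this down to the arm's shadow, because the tweezers' tip is still at about the same pixel, (182,211) against (181,211). I did not check it any further.

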